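# Build up a micromanipulator on its risers from the parts drawer

## Task

Pull the top drawer of the grey cabinet out to its stop, pick the base block and every riser plate there is out of the odds and ends in it, and build up the micromanipulator in the four-cornered mounting nest: base block flat on the nest's floor first, then all the riser plates on top of it, then the micromanipulator from the bench on top of those, each lying flat and square inside the corner angles (either way round). Leave the angle bracket and lens tube in the drawer, push the drawer fully shut, and disturb nothing else on the bench or the cabinet.

Things in the scene. Friction and masses are not known exactly. Their poses are not given: they have to be found in the camera images.
- drawer (a joint): Top drawer of the grey two-drawer bench cabinet (290 deep, 340 wide, 150 high, on the table left of the robot, its front facing the right (-y), turned up to 0.12 rad). Value = metres pulled out: 0 shut (as it starts), 0.200 at its stop. It slides straight out along the -x axis of drawer_handle, with about 1 N of friction plus light damping (4 N s/m), and stays where it is left.
- drawer_handle (a point): Middle of the top drawer's steel bar handle: round bar 11 mm thick, 120 mm long, level (along y), on two stems 56 mm either side of the middle. Bar centre 42 mm out from the drawer front (36 mm free behind the bar), 19 mm below the cabinet's top. x points into the cabinet, -x is the way out, z up. Can be pinched from above, fingers closing along x.
- drawer_floor (a point): Middle of the floor of the top drawer's front compartment, 84 mm above the table; moves with the drawer, axes as the handle's. 194 mm along x by 300 along y; side walls rise 43 mm, drawer front 54, rear partition 36. At the stop it lies wholly outside the cabinet. Its contents start in two rows of three in any order: rows about 91 mm apart along x, neighbours about 95 mm along y.
- nest_floor (a point): Middle of the mounting nest's floor, 12 mm above the table. Black foot plate 135 x 100 x 12 mm, fixed to the table, with four steel corner angles around a pocket 86 mm long (x) by 51 mm wide (y), open between the angles (62 mm on each long side, 27 mm on each short side). The angles are straight to 48 mm above the floor, then flare outward as a lead-in, to 58 mm. z up.
- base: Base block: plain aluminium block 80 long (x) x 45 wide (y) x 16 mm thick, with two dark slots in its top and no round bore; 0.12 to 0.2 kg. Origin in the middle of its underside, z up. Starts in the drawer, lying lengthwise along the drawer's slide. Its long sides are smooth and upright, to be gripped across the 45 mm.
- riser1: Riser plate: aluminium, 80 long (x) x 45 wide (y) x 8 mm thick, with a dark 26 mm round bore in the middle; 0.08 kg; all alike. Origin in the middle of its underside, z up. Starts in the drawer, lying lengthwise along the drawer's slide; two to four are there, the rest absent (None). Its long sides are smooth and upright, to be gripped across the 45 mm.
- riser2: Riser plate: aluminium, 80 long (x) x 45 wide (y) x 8 mm thick, with a dark 26 mm round bore in the middle; 0.08 kg; all alike. Origin in the middle of its underside, z up. Starts in the drawer, lying lengthwise along the drawer's slide; two to four are there, the rest absent (None). Its long sides are smooth and upright, to be gripped across the 45 mm.
- riser3: Riser plate: aluminium, 80 long (x) x 45 wide (y) x 8 mm thick, with a dark 26 mm round bore in the middle; 0.08 kg; all alike. Origin in the middle of its underside, z up. Starts in the drawer, lying lengthwise along the drawer's slide; two to four are there, the rest absent (None). Its long sides are smooth and upright, to be gripped across the 45 mm.
- riser4: Riser plate: aluminium, 80 long (x) x 45 wide (y) x 8 mm thick, with a dark 26 mm round bore in the middle; 0.08 kg; all alike. Origin in the middle of its underside, z up. Starts in the drawer, lying lengthwise along the drawer's slide; two to four are there, the rest absent (None). Its long sides are smooth and upright, to be gripped across the 45 mm.
- manipulator: Micromanipulator: black foot 80 long (x) x 45 wide (y) x 10 mm, two carriages 60 x 45 mm above it to 52 mm, sides flush and upright (grip across the 45 mm, about 30 mm up); brass clamp and knob on top to 66 mm; a 16 mm thick micrometer sticks out along +x to 70 mm from the middle, 34 to 51 mm up. 0.34 to 0.53 kg. Origin mid underside, z up. Starts on the table beside the nest.
- angle_bracket: L-shaped angle bracket lying in the drawer, black, legs 70 and 60 mm long, 20 mm wide and 20 mm thick; stays in the drawer. Not part of the job. Origin under the middle of its 70 x 60 mm outline.
- lens_tube: Lens tube in the drawer: black cylinder 34 mm across, 36 mm high, standing upright in the bracket's inner corner; stays in the drawer. Belongs where it is; not part of the job. Origin at the middle of its underside.
- pillar_post: Steel pillar post on the bench, foot 60 mm across, 85 mm high plus a 10 mm stud. Belongs where it is; not part of the job. Origin at the middle of its underside.
- cleaner: White bottle, 52 mm across, 130 mm high, upright on the bench. Belongs where it is; not part of the job. Origin at the middle of its underside.
- hex_driver: Screwdriver with black handle lying on the bench, about 200 mm long. Belongs where it is; not part of the job. Origin at the middle of its underside.
- power_head: Black sensor puck on top of the cabinet, 60 mm across, 18 mm high. Belongs where it is; not part of the job. Origin at the middle of its underside.
- meter: Grey hand-held meter lying on top of the cabinet, 150 x 85 x 30 mm. Belongs where it is; not part of the job. Origin at the middle of its underside.
- optics_case: Wooden optics case on the bench, 120 x 90 x 45 mm. Belongs where it is; not part of the job. Origin at the middle of its underside.
Things that resemble listed ones, but are neither listed nor needed, are in the scene too. What is shaped like the part that bears nest_floor but purple is not meant.

How it is judged (in metres and radians):
On the way, in this order (a step that is already met when the one before it is completed fails the run):
1. the top drawer is pulled out to its stop (value of joint drawer above 0.193 m), for 0.2 s.
2. the base block lies flat and square on the nest's floor (horizontal distance between base and nest_floor below 0.006 m and angle between the x axis of base and the x axis of nest_floor, either way round below 0.12 rad and angle between base's own z axis and vertical below 0.06 rad and z of base in the frame of nest_floor below 0.004 m and linear speed of base below 0.02 m/s), for 0.2 s.
3. every riser plate lies flat and square on the base block in the nest (horizontal distance between each of base, riser1, riser2, riser3, riser4 and nest_floor below 0.006 m and angle between the x axis of each of base, riser1, riser2, riser3, riser4 and the x axis of nest_floor, either way round below 0.12 rad and angle between each of base, riser1, riser2, riser3, riser4's own z axis and vertical below 0.06 rad and z of base in the frame of nest_floor below 0.004 m and z of riser1 in the frame of base between 0.013 and 0.042 m and z of riser2 in the frame of base between 0.013 and 0.042 m and z of riser3 in the frame of base between 0.013 and 0.042 m and z of riser4 in the frame of base between 0.013 and 0.042 m), for 0.2 s.
4. the micromanipulator stands square on top of the riser plates in the nest (all of step 3 and horizontal distance between manipulator and nest_floor below 0.006 m and angle between the x axis of manipulator and the x axis of nest_floor, either way round below 0.12 rad and angle between manipulator's own z axis and vertical below 0.06 rad and z of manipulator in the frame of nest_floor between 0.029 and 0.051 m and z of each of riser1, riser2, riser3, riser4 in the frame of manipulator below -0.006 m), for 0.2 s.
At the end, for the whole second after the job is handed in: Base block on the nest floor, then all riser plates, then the micromanipulator: each within 6 mm of the middle, 0.12 rad of the nest's long axis (either way round), level within 0.06 rad, at rest. Drawer within 8 mm of shut, angle bracket and lens tube lying in its front compartment (all of step 4 and linear speed of each of base, riser1, riser2, riser3, riser4, manipulator below 0.02 m/s and value of joint drawer below 0.008 m and x of angle_bracket in the frame of drawer_floor between -0.1 and 0.1 m and y of angle_bracket in the frame of drawer_floor between -0.155 and 0.155 m and z of each of angle_bracket, lens_tube in the frame of drawer_floor below 0.04 m and x of lens_tube in the frame of drawer_floor between -0.1 and 0.1 m and y of lens_tube in the frame of drawer_floor between -0.155 and 0.155 m); the robot touches nothing.
It fails at once if something else on the bench or the cabinet is moved more than 3 cm (distance of any of pillar_post, optics_case, cleaner, hex_driver, power_head, meter from where it was at the start of the episode above 0.03 m).
Of riser1, riser2, riser3, riser4 only 2 to 4 are there at a start; the rules pass over those that are not, and their reading is None.
At some moment in a run one of manipulator may be knocked a few centimetres aside while the robot is not near it.
Once in a run the grip may slacken for a moment while it holds something.
It also fails if it takes over 210 s, if anything falls off the work surface, if the arm or the gripper's body presses on something with over 40 N, if the wrist force passes 120 N, or if a joint passes its speed limit or range.

## Robot

A 6-joint arm with a two-finger parallel gripper is mounted at the origin on the work surface. World frame = base frame: x ahead of the robot, y to its left, z up, the work surface at z = 0. Lengths are in mm, angles in rad, forces in N, time in s.
With the tool pointing down it reaches from about 275 to 750 mm from the base axis. Payload 10.2 kg.
Tool frame: the origin (TCP) lies between the finger pads; the fingertips stand 25 mm ahead of it and the grasp point (between the pads) lies 6 mm ahead of it; z points along the fingers, y is the line along which they close (so a half turn about z gives the same grasp; the last joint's range is limited). The gripper opens to 85 mm and grips with 20 to 120 N. Pads are 22 mm wide; open, the fingers measure 114 mm over their backs; the gripper's body (76 mm by 85 mm) begins 54 mm behind the grasp point. The pads swing forward as they close: fully open they stand 13 mm farther back than shut.
Start: joints at [0.886, 0.313, 1.498, -0, 1.331, -0.223], TCP at [233.932, 470.007, 256.294] pointing down, gripper open.
Joint ranges: [-2.94, 2.94], [-0.97, 2.17], [0.19, 2.56], [-1.23, 4.37], [0.02, 3.11], [-2.88, 2.88]. Speed limits (rad/s): [2.39, 2.39, 3.01, 3.14, 3.14, 3.14].

## Interface

Orientations are given as a unit quaternion [w, x, y, z].
In Python, from rig import ctrl, eyes, finish_job gives the robot as it stands.
- The arm moves only by the tool step_arm, never from a script. Its argument "increments" is a list of rows, each an object of numbers: "dx", "dy", "dz": the shift along the tool's x, y, z in units of 25 mm (1.0 is 25 mm); "wx", "wy", "wz": the turn, a rotation vector about the tool's x, y, z in units of 6 degrees (1.0 is 6 degrees). A call has 1 to 5 rows; each row shifts and turns the commanded pose from where the row before left it, along the tool's axes as they then stand; what a row does not reach is not made up. A row lasts 1/10 s, in which the tool goes at most 50 mm and 8.59 degrees, less where a joint would pass 70% of its speed; a pose out of reach is approached as far as the arm can. A call is refused whole if a number of a shift passes 1 or a number of a turn 1, either way. A call with a gripper value outside its range is refused whole. "fingers" is the finger opening in mm, from 0 to 85.4, set as the call begins (left out, the last holds). The fingers move at their own pace and stop on an object; "squeeze" is the grip in N (left out, the last holds). Time passes only in rows, so rows that do not move let the fingers close. It gives the time, the measured TCP pose, the force, the opening and the grip force at its end, in the units of the state.
- ctrl.sense(): the state, without advancing time (a new reading comes with each control period).
- eyes.capture(name): name is "side" or "top"; returns a dict with "frame" (480x640x3 uint8, blue, green, red), "fx", "fy", "cx", "cy" (pixels), "R" (3x3) and "t" (3): a world point X has camera coordinates R X + t. Camera axes: x right, y down, z forward; pixel columns grow to the right and rows downward; lengths in mm; the calibration is good to about 2 mm. A picture is of the moment at which its call begins. There is no depth.
- finish_job(): hands the job in; it is judged then, once.
Trained networks look in the newest picture that a camera, given by its name, has taken for a name from the list of things; names that differ only in an ending like _2 or _b are one class to them, and where a whole thing is asked for, a point or a joint stands for the part that bears it (a point fixed in the world has none). Each returns a list of dicts, best first, with "p" (0 to 1); they miss things now and then, are a little off and sometimes report something else, mostly with a low value. They report only what shows in the picture. A call takes as long as a camera call. They do not tell look-alikes from the thing itself.
- eyes.cut_out(camera, label): "mask" (480x640 bool, what is visible of it).
- eyes.landmark_of(camera, label): "point" ([x, y, z] in mm, in the coordinates of the camera as it stood for that picture, good to about 4 mm: a listed point, or the origin of a listed thing).
The state is a dict: "time_s": time; "joints": joint angles; "dq": joint speeds; "tau": joint torques, N m; "eef_pos": TCP position; "ee_rot": TCP orientation; "force": force on the tool from outside, world axes, zero at the start; "wrist_torque": the same for the moment, N m; "grip_width": opening from 0.0 (shut) to 1.0 (fully open); "grip_force": force on a finger pad.
Only numpy, scipy, OpenCV 4.12 (cv2) and the standard library are available. Lean on these libraries where they do the work, as an engineer would, in place of code of your own. Each camera call takes 0.05 s, during which the arm holds its last target. There are 200 camera calls.

## Working session

There is one attempt and no reset: what is moved stays moved. The work goes in short steps, Python scripts to look and compute and a tool call to move; the robot and the scene stay as the last step left them, time stands still between calls to the robot, and variables do not carry over. Pictures are saved under pics/ and viewed, at most 14 in all, crops included, and the job is handed in when it is done.

Besides the shell and the picture viewer there is one more tool, called after "Emit:" as name([rows], argument=value, ...), one row to a line, values as JSON. step_arm: Moves the arm, as the interface text tells. Its arguments: {"type":"object","properties":{"increments":{"type":"array"},"fingers":{"type":"number"},"squeeze":{"type":"number"}},"required":["increments"]}

```bash
ls; mkdir -p pics; cat > h.py <<'E'
import numpy as np, cv2
from rig import ctrl, eyes, finish_job
def cap(n,save=None):
    c=eyes.capture(n)
    if save: cv2.imwrite('pics/'+save,c['frame'])
    c['R']=np.array(c['R']);c['t']=np.array(c['t']);return c
def world(c,p): return c['R'].T@(np.array(p)-c['t'])
def px(c,X):
    p=c['R']@np.array(X)+c['t'];return np.array([c['fx']*p[0]/p[2]+c['cx'],c['fy']*p[1]/p[2]+c['cy']])
def ray(c,uv,z):
    d=c['R'].T@np.array([(uv[0]-c['cx'])/c['fx'],(uv[1]-c['cy'])/c['fy'],1]);o=-c['R'].T@c['t']
    return o+d*(z-o[2])/d[2]
E
python3 - <<'E'
from h import *
s=ctrl.sense();print({k:np.round(v,3) for k,v in s.items()})
C={n:cap(n,n+'0.png') for n in('side','top')}
for n in C:
    print(n,'cam pos',-C[n]['R'].T@C[n]['t'])
    for l in ['drawer_handle','nest_floor','manipulator','pillar_post','optics_case','cleaner','hex_driver']:
        for d in eyes.landmark_of(n,l)[:3]:
            X=world(C[n],d['point']);print(n,l,round(d['p'],2),X.round(),px(C[n],X).round())
E
```

```text
pics
{'time_s': np.float64(0.0), 'joints': array([ 0.886,  0.313,  1.498, -0.   ,  1.331, -0.223]), 'dq': array([ 0.   ,  0.003, -0.001, -0.   , -0.002, -0.   ]), 'tau': array([ 1.0000e-03, -4.1227e+01, -2.5974e+01, -0.0000e+00,  4.0000e-03,
       -0.0000e+00]), 'eef_pos': array([233.773, 469.805, 255.715]), 'ee_rot': array([-0.   ,  0.229,  0.973, -0.001]), 'force': array([-0.531,  0.074, -0.46 ]), 'wrist_torque': array([-0.004, -0.005,  0.062]), 'grip_force': np.float64(0.0), 'grip_width': np.float64(0.998)}
side cam pos [  483.31728016 -1265.54980538   904.99112491]
side drawer_handle 0.86 [559. 217. 132.] [330. 193.]
side nest_floor 0.7 [ 555. -151.   10.] [338. 312.]
side nest_floor 0.62 [ 358. -135.   10.] [254. 312.]
side pillar_post 0.6 [718. -43.  -1.] [400. 285.]
side pillar_post 0.38 [636. 460. 153.] [350. 149.]
side optics_case 0.75 [ 733. -232.   -1.] [420. 334.]
side cleaner 0.81 [ 661. -393.   -1.] [399. 389.]
side hex_driver 0.96 [ 522. -508.    0.] [334. 438.]
top cam pos [ 430.84332132  -14.51146111 1416.29193395]
top drawer_handle 0.72 [558. 215. 133.] [234. 220.]
top nest_floor 0.9 [ 360. -131.   13.] [376. 306.]
top nest_floor 0.82 [ 555. -156.   12.] [387. 229.]
top manipulator 0.63 [ 525. -368.    1.] [470. 242.]
top pillar_post 0.79 [717. -41.  -2.] [343. 166.]
top pillar_post 0.66 [ 556. -153.   10.] [386. 228.]
top optics_case 0.75 [ 732. -233.   -2.] [418. 161.]
top cleaner 0.64 [ 666. -392.    2.] [480. 188.]
top hex_driver 0.69 [ 517. -513.    4.] [528. 247.]
```

View pics/top0.png

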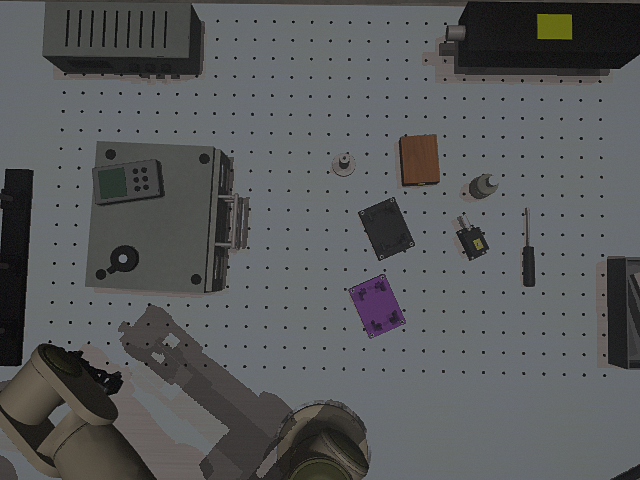

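View pics/side0.png

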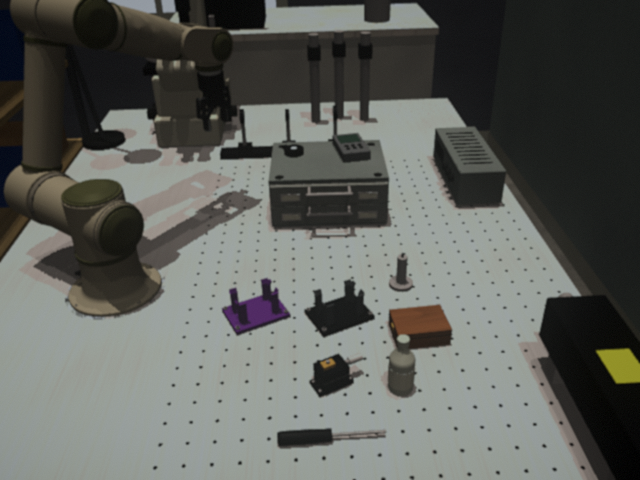

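The top picture shows the black nest at (387,228), the purple decoy at (377,305), the manipulator at (470,241) and the handle bars near (240,220). The side picture shows the upper handle at (330,188) and the lower one at (330,213).

Possible mix-ups:
- **Nest:** black (387,228) or purple (377,305). I choose black.
- **Handle:** top-drawer bar (side 330,188) or lower-drawer bar (side 330,213). I choose the upper one.
- **Manipulator:** only the one at (470,241).

```bash
cat >> h.py <<'E'
def rect(n,c,l,z,near=None,k=0):
    "min-area rect of mask contour projected on plane z"
    out=[]
    for d in eyes.cut_out(n,l)[:3]:
        cs,_=cv2.findContours(d['mask'].astype(np.uint8),cv2.RETR_EXTERNAL,cv2.CHAIN_APPROX_NONE)
        q=max(cs,key=len)[:,0]
        P=np.array([ray(c,uv,z)[:2] for uv in q],np.float32)
        (cx,cy),(w,h),a=cv2.minAreaRect(P)
        if w<h: w,h,a=h,w,a+90
        out.append((round(d['p'],2),np.round([cx,cy,w,h],1),round((a+90)%180-90,1)))
    return out
E
python3 - <<'E'
from h import *
c=cap('top')
for l,z in [('nest_floor',12),('manipulator',10),('drawer_handle',131),('drawer',150)]:
    try: print(l,rect('top',c,l,z))
    except Exception as e: print(l,e)
f=c['frame']
a=cv2.resize(f[130:300,80:260],None,fx=3,fy=3,interpolation=cv2.INTER_CUBIC)
b=cv2.resize(f[190:290,355:495],None,fx=3,fy=3,interpolation=cv2.INTER_CUBIC)
g=np.zeros((510,540,3),np.uint8);g[:]=a
im=np.zeros((600,800,3),np.uint8);im[:510,:540]=g
b=cv2.resize(b,(260,186));im[:186,540:]=b
s=cap('side')['frame'];b2=cv2.resize(s[160:240,260:400],(260,149));im[200:349,540:]=b2
b3=cv2.resize(s[270:400,290:380],(260,250)[:2]);im[350:600,540:]=b3
cv2.imwrite('pics/crop1.png',im)
E
```

```text
nest_floor [(0.62, array([568.8, 263.4, 366. ,  71.5]), -2.1), (0.6, array([ 556.2, -153.3,  137.8,  101.7]), 25.1), (0.55, array([ 360.4, -131.7,  136.4,  101.1]), 24.4)]
manipulator [(0.93, array([ 540.2, -366.3,  110.5,   60.1]), 26.6)]
drawer_handle [(0.75, array([558.6, 240.6, 337.2,  66.4]), -1.5)]
drawer [(0.95, array([554.2, 235.8, 327.6,  63.4]), -1.7), (0.61, array([ 529., -331.,  100.,   55.]), 24.8)]
```

View pics/crop1.png

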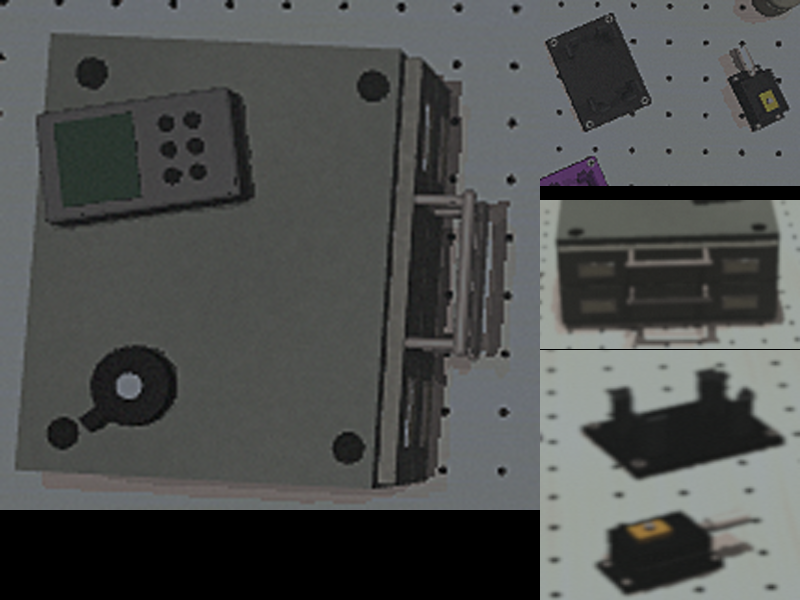

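The crop confirms three choices: the upper bar (crop x≈465, y 195–355) belongs to the top drawer, the black nest is right, and the manipulator's micrometer points up and left along the nest axis direction. Next is the planner and the handle approach.

```bash
cat >> h.py <<'E'
def pose():
    s=ctrl.sense();w,x,y,z=s['ee_rot']
    Y=np.array([2*(x*y-w*z),1-2*(x*x+z*z)]);Z=np.array([2*(x*z+w*y),2*(y*z-w*x)])
    return np.r_[s['eef_pos'],np.degrees(np.arctan2(Y[1],Y[0]))],Z
def plan(*wps,speed=24,turn=5.9,start=None):
    p=pose()[0] if start is None else np.array(start,float)
    s=ctrl.sense();print('t',s['time_s'],'at',p.round(1),'tilt',pose()[1].round(4),'w',round(85.4*s['grip_width'],1),'gf',s['grip_force'].round(1),'F',s['force'].round(1))
    for w in wps:
        sp=w[4] if len(w)>4 else speed
        w=np.array([p[3] if (i==3 and v is None) else v for i,v in enumerate(w[:4])],float)
        d=w-p; d[3]=(d[3]+180)%360-180
        n=int(max(np.ceil(np.linalg.norm(d[:3])/sp),np.ceil(abs(d[3])/turn),1)); rows=[]
        for i in range(n):
            r=(w-p);r[3]=(r[3]+180)%360-180;r=r/(n-i);th=np.radians(p[3])
            ex=np.array([-np.sin(th),np.cos(th)]);ey=np.array([np.cos(th),np.sin(th)])
            dx,dy,dz,wz=np.round([r[:2]@ex/25,r[:2]@ey/25,-r[2]/25,-r[3]/6],2)
            p=p+np.r_[(ex*dx+ey*dy)*25,-dz*25,-wz*6]
            o={k:float(v) for k,v in zip(('dx','dy','dz','wz'),(dx,dy,dz,wz)) if v}
            rows.append(str(o).replace("'",'"').replace(' ',''))
        print('->',w.round(1),n,'rows')
        for i in range(0,n,5): print('  ['+','.join(rows[i:i+5])+']')
E
python3 - <<'E'
from h import *
c=cap('top')
e=ray(c,(214,147.3),150)-ray(c,(205,292.3),150);print('front deg',np.degrees(np.arctan2(e[1],e[0])),np.linalg.norm(e))
a,b=ray(c,(236.7,196),131),ray(c,(233.3,248),131);print(a,b,(a+b)/2)
plan((557,200,215,86),(557,216,190,86),(557,216,137,86,15))
E
```

```text
front deg -1.432162245980697 336.34528491773904
[614.05354502 209.67800516 131.        ] [491.83047252 213.55025109 131.        ] [552.94200877 211.61412812 131.        ]Traceback (most recent call last):
  File "<stdin>", line 5, in <module>
  File "h.py", line 30, in plan
    s=ctrl.sense();print('t',s['time_s'],'at',p.round(1),'tilt',pose()[1].round(4),'w',round(85.4*s['grip_width'],1),'gf',s['grip_force'].round(1),'F',s['force'].round(1))
                                                                                                                          ^^^^^^^^^^^^^^^^^^^^^
AttributeError: 'float' object has no attribute 'round'
```

```bash
sed -i "s/s\['grip_force'\].round(1)/round(float(s['grip_force']),1)/;s/s\['force'\].round(1)/np.round(s['force'],1)/" h.py
python3 - <<'E'
from h import *
plan((557,214.5,205,88.4),(557,214.5,137,88.4,15))
E
```

```text
t 1.15 at [233.9 470.  256.3  63.5] tilt [0. 0.] w 85.6 gf 0.0 F [-0.2  0.3  0.7]
-> [557.  214.5 205.   88.4] 18 rows
  [{"dx":-0.9,"dy":-0.19,"dz":0.11,"wz":-0.23},{"dx":-0.89,"dy":-0.21,"dz":0.11,"wz":-0.23},{"dx":-0.89,"dy":-0.23,"dz":0.11,"wz":-0.23},{"dx":-0.88,"dy":-0.25,"dz":0.11,"wz":-0.23},{"dx":-0.87,"dy":-0.27,"dz":0.12,"wz":-0.23}]
  [{"dx":-0.87,"dy":-0.3,"dz":0.11,"wz":-0.23},{"dx":-0.86,"dy":-0.32,"dz":0.12,"wz":-0.23},{"dx":-0.85,"dy":-0.34,"dz":0.11,"wz":-0.23},{"dx":-0.84,"dy":-0.36,"dz":0.12,"wz":-0.23},{"dx":-0.83,"dy":-0.38,"dz":0.11,"wz":-0.23}]
  [{"dx":-0.83,"dy":-0.39,"dz":0.12,"wz":-0.23},{"dx":-0.81,"dy":-0.42,"dz":0.11,"wz":-0.23},{"dx":-0.81,"dy":-0.43,"dz":0.12,"wz":-0.23},{"dx":-0.79,"dy":-0.45,"dz":0.11,"wz":-0.23},{"dx":-0.78,"dy":-0.47,"dz":0.12,"wz":-0.23}]
  [{"dx":-0.77,"dy":-0.49,"dz":0.11,"wz":-0.23},{"dx":-0.76,"dy":-0.51,"dz":0.12,"wz":-0.23},{"dx":-0.75,"dy":-0.54,"dz":0.11,"wz":-0.23}]
-> [557.  214.5 137.   88.4] 5 rows
  [{"dz":0.54},{"dz":0.55},{"dz":0.54},{"dz":0.55},{"dz":0.54}]
```

Emit:
step_arm([
  {"dx": -0.9,"dy": -0.19,"dz": 0.11,"wz": -0.23},
  {"dx": -0.89,"dy": -0.21,"dz": 0.11,"wz": -0.23},
  {"dx": -0.89,"dy": -0.23,"dz": 0.11,"wz": -0.23},
  {"dx": -0.88,"dy": -0.25,"dz": 0.11,"wz": -0.23},
  {"dx": -0.87,"dy": -0.27,"dz": 0.12,"wz": -0.23},
], fingers=44)

```text
invalid input at $.increments[0]: expected keys dx, dy, dz, wx, wy, wz
```

Emit:
step_arm([
  {"dx": -0.87,"dy": -0.3,"dz": 0.11,"wz": -0.23},
  {"dx": -0.86,"dy": -0.32,"dz": 0.12,"wz": -0.23},
  {"dx": -0.85,"dy": -0.34,"dz": 0.11,"wz": -0.23},
  {"dx": -0.84,"dy": -0.36,"dz": 0.12,"wz": -0.23},
  {"dx": -0.83,"dy": -0.38,"dz": 0.11,"wz": -0.23},
])

```text
invalid input at $.increments[0]: expected keys dx, dy, dz, wx, wy, wz
```

Emit:
step_arm([
  {"dx": -0.83,"dy": -0.39,"dz": 0.12,"wz": -0.23},
  {"dx": -0.81,"dy": -0.42,"dz": 0.11,"wz": -0.23},
  {"dx": -0.81,"dy": -0.43,"dz": 0.12,"wz": -0.23},
  {"dx": -0.79,"dy": -0.45,"dz": 0.11,"wz": -0.23},
  {"dx": -0.78,"dy": -0.47,"dz": 0.12,"wz": -0.23},
])

```text
invalid input at $.increments[0]: expected keys dx, dy, dz, wx, wy, wz
```

Emit:
step_arm([
  {"dx": -0.77,"dy": -0.49,"dz": 0.11,"wz": -0.23},
  {"dx": -0.76,"dy": -0.51,"dz": 0.12,"wz": -0.23},
  {"dx": -0.75,"dy": -0.54,"dz": 0.11,"wz": -0.23},
  {},
  {},
])

```text
invalid input at $.increments[0]: expected keys dx, dy, dz, wx, wy, wz
```

```bash
cat >> h.py <<'E'
def plan(*wps,speed=24,turn=5.9,start=None):
    "waypoints (x,y,z,yaw[,speed]); equal rows, the last one takes up the rounding"
    p=pose()[0] if start is None else np.array(start,float)
    s=ctrl.sense();print('t',round(s['time_s'],2),'at',p.round(1),'tilt',pose()[1].round(4),'w',round(85.4*s['grip_width'],1),'gf',round(float(s['grip_force']),1),'F',np.round(s['force'],1))
    ax=lambda a:np.array([[-np.sin(a),np.cos(a)],[np.cos(a),np.sin(a)]]).T   # columns tool x, y
    for w in wps:
        sp=w[4] if len(w)>4 else speed
        w=np.array([p[i] if v is None else v for i,v in enumerate(w[:4])],float)
        d=w-p; d[3]=(d[3]+180)%360-180
        n=int(max(np.ceil(np.linalg.norm(d[:3])/sp),np.ceil(abs(d[3])/turn),1)); out=[]
        for m in ([n-1,1] if n>1 else [1]):
            d=w-p; d[3]=(d[3]+180)%360-180
            k=m+1 if m==n-1 and n>1 else m
            st=d[3]/k
            v=np.linalg.solve(sum(ax(np.radians(p[3]+st*i)) for i in range(k)),d[:2])
            r=np.round([v[0]/25,v[1]/25,-d[2]/k/25,-st/6],2)
            for i in range(m): p=p+np.r_[ax(np.radians(p[3]))@r[:2]*25,-r[2]*25,-r[3]*6]
            out.append(f'{m} x dx {r[0]} dy {r[1]} dz {r[2]} wz {r[3]}')
        print('->',w.round(1),n,'rows:',' | '.join(out))
E
python3 - <<'E'
from h import *
plan((557,214.5,205,88.4),(557,214.5,137,88.4,15))
E
```

```text
t 1.15 at [233.9 470.  256.3  63.5] tilt [0. 0.] w 85.6 gf 0.0 F [-0.2  0.3  0.7]
-> [557.  214.5 205.   88.4] 18 rows: 17 x dx -0.85 dy -0.37 dz 0.11 wz -0.23 | 1 x dx -0.77 dy -0.34 dz 0.18 wz -0.23
-> [557.  214.5 137.   88.4] 5 rows: 4 x dx 0.0 dy -0.0 dz 0.54 wz -0.0 | 1 x dx 0.0 dy -0.0 dz 0.56 wz -0.0
```

Emit:
step_arm([
  {"dx": -0.85,"dy": -0.37,"dz": 0.11,"wx": 0,"wy": 0,"wz": -0.23},
  {"dx": -0.85,"dy": -0.37,"dz": 0.11,"wx": 0,"wy": 0,"wz": -0.23},
  {"dx": -0.85,"dy": -0.37,"dz": 0.11,"wx": 0,"wy": 0,"wz": -0.23},
  {"dx": -0.85,"dy": -0.37,"dz": 0.11,"wx": 0,"wy": 0,"wz": -0.23},
  {"dx": -0.85,"dy": -0.37,"dz": 0.11,"wx": 0,"wy": 0,"wz": -0.23},
], fingers=44)

```text
time_s: 1.65
eef_pos: [313.2, 384.3, 242.5]
ee_rot: [0.0, 0.169, 0.986, 0.0]
force: [-0.1, -0.5, -0.6]
grip_width: 0.517
grip_force: 0.0
```

Emit:
step_arm([
  {"dx": -0.85,"dy": -0.37,"dz": 0.11,"wx": 0,"wy": 0,"wz": -0.23},
  {"dx": -0.85,"dy": -0.37,"dz": 0.11,"wx": 0,"wy": 0,"wz": -0.23},
  {"dx": -0.85,"dy": -0.37,"dz": 0.11,"wx": 0,"wy": 0,"wz": -0.23},
  {"dx": -0.85,"dy": -0.37,"dz": 0.11,"wx": 0,"wy": 0,"wz": -0.23},
  {"dx": -0.85,"dy": -0.37,"dz": 0.11,"wx": 0,"wy": 0,"wz": -0.23},
])

```text
time_s: 2.15
eef_pos: [401.6, 309.4, 228.7]
ee_rot: [0.0, 0.11, 0.994, 0.0]
force: [-0.8, 1.1, 1.1]
grip_width: 0.516
grip_force: 0.0
```

Emit:
step_arm([
  {"dx": -0.85,"dy": -0.37,"dz": 0.11,"wx": 0,"wy": 0,"wz": -0.23},
  {"dx": -0.85,"dy": -0.37,"dz": 0.11,"wx": 0,"wy": 0,"wz": -0.23},
  {"dx": -0.85,"dy": -0.37,"dz": 0.11,"wx": 0,"wy": 0,"wz": -0.23},
  {"dx": -0.85,"dy": -0.37,"dz": 0.11,"wx": 0,"wy": 0,"wz": -0.23},
  {"dx": -0.85,"dy": -0.37,"dz": 0.11,"wx": 0,"wy": 0,"wz": -0.23},
])

```text
time_s: 2.65
eef_pos: [498.3, 245.6, 215.0]
ee_rot: [0.0, 0.05, 0.999, 0.0]
force: [0.5, -0.6, 0.6]
grip_width: 0.518
grip_force: 0.0
```

Emit:
step_arm([
  {"dx": -0.85,"dy": -0.37,"dz": 0.11,"wx": 0,"wy": 0,"wz": -0.23},
  {"dx": -0.85,"dy": -0.37,"dz": 0.11,"wx": 0,"wy": 0,"wz": -0.23},
  {"dx": -0.77,"dy": -0.34,"dz": 0.18,"wx": 0,"wy": 0,"wz": -0.23},
  {"dx": 0,"dy": 0,"dz": 0,"wx": 0,"wy": 0,"wz": 0},
  {"dx": 0,"dy": 0,"dz": 0,"wx": 0,"wy": 0,"wz": 0},
])

```text
time_s: 3.15
eef_pos: [556.8, 214.6, 204.8]
ee_rot: [-0.0, 0.015, 1.0, 0.0]
force: [-0.5, -0.4, -0.9]
grip_width: 0.512
grip_force: 0.0
```

Emit:
step_arm([
  {"dx": 0,"dy": 0,"dz": 0.55,"wx": 0,"wy": 0,"wz": 0},
  {"dx": 0,"dy": 0,"dz": 0.55,"wx": 0,"wy": 0,"wz": 0},
  {"dx": 0,"dy": 0,"dz": 0.55,"wx": 0,"wy": 0,"wz": 0},
  {"dx": 0,"dy": 0,"dz": 0.55,"wx": 0,"wy": 0,"wz": 0},
  {"dx": 0,"dy": 0,"dz": 0.52,"wx": 0,"wy": 0,"wz": 0},
])

```text
time_s: 3.65
eef_pos: [556.7, 214.7, 135.8]
ee_rot: [-0.0, 0.014, 1.0, -0.0]
force: [0.1, -0.0, 0.5]
grip_width: 0.513
grip_force: 0.0
```

Emit:
step_arm([
  {"dx": 0,"dy": 0,"dz": 0,"wx": 0,"wy": 0,"wz": 0},
  {"dx": 0,"dy": 0,"dz": 0,"wx": 0,"wy": 0,"wz": 0},
  {"dx": 0,"dy": 0,"dz": 0,"wx": 0,"wy": 0,"wz": 0},
  {"dx": 0,"dy": 0,"dz": 0,"wx": 0,"wy": 0,"wz": 0},
], fingers=0, squeeze=30)

```text
time_s: 4.05
eef_pos: [557.2, 213.9, 137.4]
ee_rot: [0.0, 0.014, 1.0, -0.001]
force: [-0.6, -5.1, -1.2]
grip_width: 0.112
grip_force: 29.3
```

```bash
python3 - <<'E'
from h import *
p,_=pose();a=np.radians(88.4);q=p[:2]-202*np.array([np.cos(a),np.sin(a)])
plan((q[0],q[1],p[2],p[3],12))
c=cap('top','t1.png')
for d in eyes.landmark_of('top','drawer_handle')[:1]: print(world(c,d['point']))
E
```

```text
t 4.05 at [557.2 213.9 137.4  88.4] tilt [ 0.0003 -0.0011] w 9.5 gf 29.3 F [-0.6 -5.1 -1.2]
-> [551.6  12.  137.4  88.4] 17 rows: 16 x dx -0.0 dy -0.48 dz -0.0 wz -0.0 | 1 x dx -0.0 dy -0.4 dz -0.0 wz -0.0
```

Emit:
step_arm([
  {"dx": 0,"dy": -0.3,"dz": 0,"wx": 0,"wy": 0,"wz": 0},
  {"dx": 0,"dy": -0.5,"dz": 0,"wx": 0,"wy": 0,"wz": 0},
  {"dx": 0,"dy": -0.5,"dz": 0,"wx": 0,"wy": 0,"wz": 0},
  {"dx": 0,"dy": -0.5,"dz": 0,"wx": 0,"wy": 0,"wz": 0},
  {"dx": 0,"dy": -0.5,"dz": 0,"wx": 0,"wy": 0,"wz": 0},
])

```text
time_s: 4.65
eef_pos: [555.4, 155.8, 137.4]
ee_rot: [0.0, 0.014, 1.0, 0.0]
force: [0.2, 2.1, 2.0]
grip_width: 0.114
grip_force: 29.8
```

Emit:
step_arm([
  {"dx": 0,"dy": -0.5,"dz": 0,"wx": 0,"wy": 0,"wz": 0},
  {"dx": 0,"dy": -0.5,"dz": 0,"wx": 0,"wy": 0,"wz": 0},
  {"dx": 0,"dy": -0.5,"dz": 0,"wx": 0,"wy": 0,"wz": 0},
  {"dx": 0,"dy": -0.5,"dz": 0,"wx": 0,"wy": 0,"wz": 0},
  {"dx": 0,"dy": -0.5,"dz": 0,"wx": 0,"wy": 0,"wz": 0},
])

```text
time_s: 5.15
eef_pos: [553.6, 93.6, 137.3]
ee_rot: [0.0, 0.014, 1.0, 0.0]
force: [-1.3, 1.6, 4.0]
grip_width: 0.116
grip_force: 30.2
```

Emit:
step_arm([
  {"dx": 0,"dy": -0.5,"dz": 0,"wx": 0,"wy": 0,"wz": 0},
  {"dx": 0,"dy": -0.5,"dz": 0,"wx": 0,"wy": 0,"wz": 0},
  {"dx": 0,"dy": -0.5,"dz": 0,"wx": 0,"wy": 0,"wz": 0},
  {"dx": 0,"dy": -0.5,"dz": 0,"wx": 0,"wy": 0,"wz": 0},
  {"dx": 0,"dy": -0.4,"dz": 0,"wx": 0,"wy": 0,"wz": 0},
])

```text
time_s: 5.65
eef_pos: [551.8, 33.4, 137.3]
ee_rot: [0.0, 0.014, 1.0, -0.0]
force: [-1.8, 1.7, 5.6]
grip_width: 0.114
grip_force: 30.2
```

Emit:
step_arm([
  {"dx": 0,"dy": -0.3,"dz": 0,"wx": 0,"wy": 0,"wz": 0},
  {"dx": 0,"dy": -0.3,"dz": 0,"wx": 0,"wy": 0,"wz": 0},
  {"dx": 0,"dy": -0.3,"dz": 0,"wx": 0,"wy": 0,"wz": 0},
  {"dx": 0,"dy": 0,"dz": 0,"wx": 0,"wy": 0,"wz": 0},
  {"dx": 0,"dy": 0,"dz": 0,"wx": 0,"wy": 0,"wz": 0},
])

```text
time_s: 6.15
eef_pos: [551.2, 13.7, 137.3]
ee_rot: [0.0, 0.014, 1.0, 0.002]
force: [0.1, 14.5, 6.9]
grip_width: 0.114
grip_force: 30.9
```

Emit:
step_arm([
  {"dx": 0,"dy": 0.04,"dz": 0,"wx": 0,"wy": 0,"wz": 0},
  {"dx": 0,"dy": 0,"dz": 0,"wx": 0,"wy": 0,"wz": 0},
])

```text
time_s: 6.35
eef_pos: [551.2, 13.8, 137.3]
ee_rot: [0.0, 0.014, 1.0, 0.001]
force: [-0.7, 8.5, 5.8]
grip_width: 0.116
grip_force: 30.9
```

Emit:
step_arm([
  {"dx": 0,"dy": 0,"dz": 0,"wx": 0,"wy": 0,"wz": 0},
  {"dx": 0,"dy": 0,"dz": 0,"wx": 0,"wy": 0,"wz": 0},
  {"dx": 0,"dy": 0,"dz": -0.6,"wx": 0,"wy": 0,"wz": 0},
  {"dx": 0,"dy": 0,"dz": -1,"wx": 0,"wy": 0,"wz": 0},
  {"dx": 0,"dy": 0,"dz": -1,"wx": 0,"wy": 0,"wz": 0},
], fingers=44)

```text
time_s: 6.85
eef_pos: [551.0, 12.6, 202.3]
ee_rot: [-0.001, 0.014, 1.0, -0.0]
force: [0.3, 0.2, -0.5]
grip_width: 0.513
grip_force: 0.0
```

```bash
python3 - <<'E'
from h import *
plan((360,-60,300,-1.7))
E
```

```text
t 6.85 at [551.   12.6 202.3  88.4] tilt [-0.0014 -0.0003] w 43.9 gf 0.0 F [ 0.3  0.2 -0.5]
-> [360.  -60.  300.   -1.7] 16 rows: 15 x dx 0.24 dy -0.51 dz -0.24 wz 0.94 | 1 x dx 0.23 dy -0.57 dz -0.31 wz 0.91
```

Emit:
step_arm([
  {"dx": 0.24,"dy": -0.51,"dz": -0.24,"wx": 0,"wy": 0,"wz": 0.94},
  {"dx": 0.24,"dy": -0.51,"dz": -0.24,"wx": 0,"wy": 0,"wz": 0.94},
  {"dx": 0.24,"dy": -0.51,"dz": -0.24,"wx": 0,"wy": 0,"wz": 0.94},
  {"dx": 0.24,"dy": -0.51,"dz": -0.24,"wx": 0,"wy": 0,"wz": 0.94},
  {"dx": 0.24,"dy": -0.51,"dz": -0.24,"wx": 0,"wy": 0,"wz": 0.94},
])

```text
time_s: 7.35
eef_pos: [507.7, -42.7, 231.9]
ee_rot: [-0.0, 0.259, 0.966, -0.0]
force: [1.0, 0.1, 0.2]
grip_width: 0.517
grip_force: 0.0
```

Emit:
step_arm([
  {"dx": 0.24,"dy": -0.51,"dz": -0.24,"wx": 0,"wy": 0,"wz": 0.94},
  {"dx": 0.24,"dy": -0.51,"dz": -0.24,"wx": 0,"wy": 0,"wz": 0.94},
  {"dx": 0.24,"dy": -0.51,"dz": -0.24,"wx": 0,"wy": 0,"wz": 0.94},
  {"dx": 0.24,"dy": -0.51,"dz": -0.24,"wx": 0,"wy": 0,"wz": 0.94},
  {"dx": 0.24,"dy": -0.51,"dz": -0.24,"wx": 0,"wy": 0,"wz": 0.94},
])

```text
time_s: 7.85
eef_pos: [443.6, -70.5, 262.0]
ee_rot: [-0.0, 0.487, 0.873, -0.0]
force: [-0.4, -0.1, -0.3]
grip_width: 0.516
grip_force: 0.0
```

Emit:
step_arm([
  {"dx": 0.24,"dy": -0.51,"dz": -0.24,"wx": 0,"wy": 0,"wz": 0.94},
  {"dx": 0.24,"dy": -0.51,"dz": -0.24,"wx": 0,"wy": 0,"wz": 0.94},
  {"dx": 0.24,"dy": -0.51,"dz": -0.24,"wx": 0,"wy": 0,"wz": 0.94},
  {"dx": 0.24,"dy": -0.51,"dz": -0.24,"wx": 0,"wy": 0,"wz": 0.94},
  {"dx": 0.24,"dy": -0.51,"dz": -0.24,"wx": 0,"wy": 0,"wz": 0.94},
])

```text
time_s: 8.35
eef_pos: [374.0, -64.7, 292.0]
ee_rot: [-0.0, 0.685, 0.728, -0.0]
force: [-0.2, 0.5, 0.8]
grip_width: 0.517
grip_force: 0.0
```

```bash
python3 - <<'E'
from h import *
C={n:cap(n) for n in('side','top')}
c=C['top']
cv2.imwrite('pics/t2.png',cv2.resize(c['frame'][100:330,170:490],None,fx=2.5,fy=2.5,interpolation=cv2.INTER_CUBIC))
for l in ['drawer_floor','base','riser1','angle_bracket','lens_tube','nest_floor','manipulator']:
  for n in C:
    for d in eyes.landmark_of(n,l)[:6]:
        X=world(C[n],d['point']);print(n,l,round(d['p'],2),X.round(),px(C[n],X).round())
for l,z in [('base',100),('riser1',92),('manipulator',10),('nest_floor',12)]: print(l,rect('top',c,l,z))
print(pose()[0])
E
```

```text
side drawer_floor 0.77 [556. 171.  82.] [330. 217.]
top drawer_floor 0.74 [554. 175.  86.] [253. 224.]
side base 0.46 [562. 124.  84.] [333. 225.]
top base 0.89 [558. 124.  84.] [275. 222.]
side riser1 0.8 [556. 218.  81.] [329. 209.]
side riser1 0.62 [463. 128.  82.] [296. 227.]
side riser1 0.52 [653. 210.  82.] [364. 209.]
top riser1 0.98 [455. 128.  87.] [272. 265.]
top riser1 0.95 [557. 220.  82.] [235. 222.]
top riser1 0.67 [655. 215.  85.] [238. 182.]
side angle_bracket 0.8 [468. 222.  85.] [298. 209.]
top angle_bracket 0.93 [464. 220.  85.] [234. 261.]
top angle_bracket 0.6 [453. 231.  85.] [229. 265.]
side lens_tube 0.63 [450. 223.  82.] [291. 209.]
side lens_tube 0.58 [ 733. -229.   -2.] [420. 334.]
top lens_tube 0.68 [450. 230.  85.] [229. 266.]
side nest_floor 0.97 [ 360. -132.   10.] [255. 311.]
side nest_floor 0.83 [ 554. -150.    9.] [338. 312.]
top nest_floor 0.79 [ 555. -154.   14.] [387. 228.]
top nest_floor 0.69 [ 359. -134.   15.] [378. 306.]
side manipulator 0.78 [ 527. -369.   -3.] [332. 384.]
top manipulator 0.77 [ 524. -367.    5.] [470. 243.]
base [(0.57, array([559.5, 125.2,  84.5,  47.8]), 84.5)]
riser1 [(0.89, array([652.6, 214.5,  78.2,  46.5]), -88.9), (0.82, array([458.1, 128.3,  80.5,  45.9]), 84.9), (0.72, array([554.1, 217.3,  79.9,  43.6]), -88.8)]
manipulator [(0.71, array([ 540.2, -366.2,  108.3,   58. ]), 26.6), (0.38, array([464.5, 234.9,  77. ,  61. ]), -88.8)]
nest_floor [(0.76, array([ 556.8, -152.7,  135.8,  104.4]), 23.6), (0.74, array([ 411.5, -147.1,   91. ,   47. ]), 60.7)]
[374.83535956 -64.29841487 292.05815331   3.78500131]
```

View pics/t2.png

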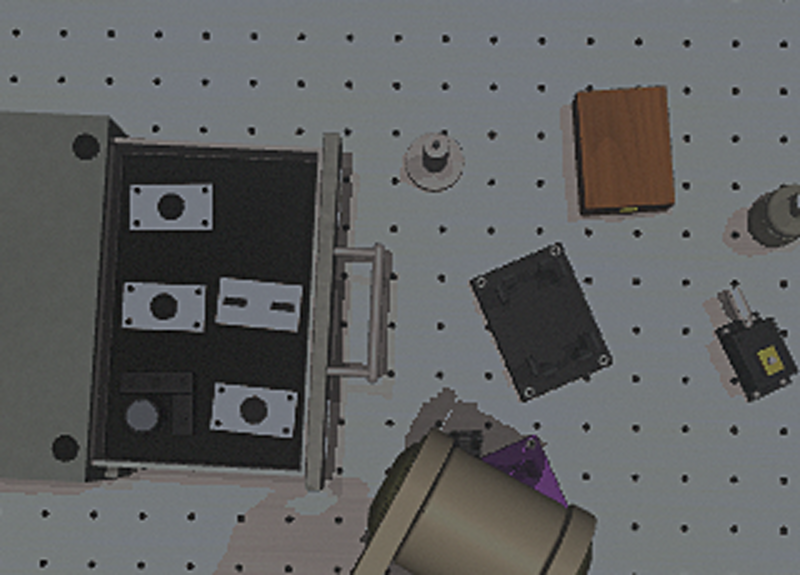

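Crop t2 shows the following in the open drawer:
- Base with two slots at (258,304).
- Three risers with bores at (171,207), (163,307) and (254,410).
- Bracket and lens tube at (155,405), and an empty slot at the front top.
- The black nest's screws at (480,283), (557,250), (605,360) and (529,394).

Next I refine these positions.

```bash
cat >> h.py <<'E'
def bright(c,guess,z,thr=None,half=26):
    "sub-pixel min-area rect of the bright plate near world guess, at plane z"
    u,v=px(c,(*guess,z)).astype(int);k=8
    g=cv2.cvtColor(c['frame'],cv2.COLOR_BGR2GRAY)[v-half:v+half,u-half:u+half]
    G=cv2.resize(g,None,fx=k,fy=k,interpolation=cv2.INTER_CUBIC)
    t=thr or cv2.threshold(g,0,255,cv2.THRESH_OTSU)[0]
    cs,_=cv2.findContours((G>t).astype(np.uint8),cv2.RETR_EXTERNAL,cv2.CHAIN_APPROX_NONE)
    h=half*k
    q=min((x for x in cs if cv2.contourArea(x)>9000),key=lambda x:np.linalg.norm(x[:,0].mean(0)-h))[:,0]
    P=np.array([ray(c,((a+.5)/k-.5+u-half,(b+.5)/k-.5+v-half),z)[:2] for a,b in q],np.float32)
    (x,y),(w,l),a=cv2.minAreaRect(P)
    if w<l: w,l,a=l,w,a+90
    return np.round([x,y,w,l,(a+90)%180-90],1),t
E
python3 - <<'E'
from h import *
c=cap('top')
for n,g,z in [('base',(559,124),100),('R1',(458,128),92),('R2',(555,218),92),('R3',(653,213),92)]: print(n,bright(c,g,z))
S=[ray(c,(x/2.5+170-.3,y/2.5+100-.3),13) for x,y in [(480,283),(529,394),(605,360),(557,250)]]
S=np.array(S)[:,:2];print('nest',S.mean(0),[(np.linalg.norm(d).round(1),np.degrees(np.arctan2(d[1],d[0])).round(1)) for d in (S[0]-S[1],S[3]-S[2],S[0]-S[3],S[1]-S[2])])
p=(559,124.5,205,-4)
plan(p,(559,124.5,112,-4))
E
```

```text
base (array([559.1, 125.7,  80.4,  45.6,  85.2]), 74.0)
R1 (array([458.1, 128.6,  80.6,  45.6,  84.8]), 74.0)
R2 (array([555.7, 218.4,  80.5,  45.8,  88.7]), 76.0)
R3 (array([652.8, 214.6,  80.2,  44.9, -88.2]), 77.0)
nest [ 555.67249656 -154.36214013] [(np.float64(123.1), np.float64(24.7)), (np.float64(121.9), np.float64(24.2)), (np.float64(85.4), np.float64(114.5)), (np.float64(84.4), np.float64(115.3))]
t 9.4 at [374.8 -64.3 292.1   3.8] tilt [ 0. -0.] w 43.8 gf 0.0 F [-0.8 -0.8 -0.6]
-> [559.  124.5 205.   -4. ] 12 rows: 11 x dx 0.63 dy 0.62 dz 0.29 wz 0.11 | 1 x dx 0.6 dy 0.57 dz 0.29 wz 0.09
-> [559.  124.5 112.   -4. ] 4 rows: 3 x dx 0.0 dy 0.0 dz 0.93 wz -0.0 | 1 x dx 0.01 dy 0.0 dz 0.93 wz -0.0
```

Emit:
step_arm([
  {"dx": 0.63,"dy": 0.62,"dz": 0.29,"wx": 0,"wy": 0,"wz": 0.12},
  {"dx": 0.63,"dy": 0.62,"dz": 0.29,"wx": 0,"wy": 0,"wz": 0.12},
  {"dx": 0.63,"dy": 0.62,"dz": 0.29,"wx": 0,"wy": 0,"wz": 0.12},
  {"dx": 0.63,"dy": 0.62,"dz": 0.29,"wx": 0,"wy": 0,"wz": 0.12},
  {"dx": 0.63,"dy": 0.62,"dz": 0.29,"wx": 0,"wy": 0,"wz": 0.12},
], fingers=60)

```text
time_s: 9.9
eef_pos: [449.6, 18.3, 255.5]
ee_rot: [0.0, 0.706, 0.708, 0.0]
force: [0.5, -0.8, 0.1]
grip_width: 0.703
grip_force: 0.0
```

Emit:
step_arm([
  {"dx": 0.63,"dy": 0.62,"dz": 0.29,"wx": 0,"wy": 0,"wz": 0.12},
  {"dx": 0.63,"dy": 0.62,"dz": 0.29,"wx": 0,"wy": 0,"wz": 0.12},
  {"dx": 0.63,"dy": 0.62,"dz": 0.29,"wx": 0,"wy": 0,"wz": 0.12},
  {"dx": 0.63,"dy": 0.62,"dz": 0.29,"wx": 0,"wy": 0,"wz": 0.12},
  {"dx": 0.63,"dy": 0.62,"dz": 0.29,"wx": 0,"wy": 0,"wz": 0.12},
])

```text
time_s: 10.4
eef_pos: [528.8, 95.3, 219.1]
ee_rot: [-0.0, 0.728, 0.686, -0.0]
force: [1.0, -0.2, 0.4]
grip_width: 0.702
grip_force: 0.0
```

Emit:
step_arm([
  {"dx": 0.63,"dy": 0.62,"dz": 0.29,"wx": 0,"wy": 0,"wz": 0.12},
  {"dx": 0.64,"dy": 0.57,"dz": 0.29,"wx": 0,"wy": 0,"wz": 0.12},
  {"dx": 0,"dy": 0,"dz": 0,"wx": 0,"wy": 0,"wz": 0},
  {"dx": 0,"dy": 0,"dz": 0,"wx": 0,"wy": 0,"wz": 0},
])

```text
time_s: 10.8
eef_pos: [559.8, 124.2, 204.7]
ee_rot: [-0.0, 0.736, 0.677, -0.0]
force: [-0.1, -0.9, -0.2]
grip_width: 0.702
grip_force: 0.0
```

```bash
python3 - <<'E'
from h import *
plan((559,125.5,115,-4.8))
E
```

```text
t 10.8 at [559.8 124.2 204.7  -4.8] tilt [-0.0008 -0.0002] w 59.9 gf 0.0 F [-0.1 -0.9 -0.2]
-> [559.  125.5 115.   -4.8] 4 rows: 3 x dx 0.01 dy -0.01 dz 0.9 wz -0.0 | 1 x dx 0.02 dy -0.01 dz 0.89 wz -0.0
```

Emit:
step_arm([
  {"dx": 0.01,"dy": -0.01,"dz": 0.9,"wx": 0,"wy": 0,"wz": 0},
  {"dx": 0.01,"dy": -0.01,"dz": 0.9,"wx": 0,"wy": 0,"wz": 0},
  {"dx": 0.01,"dy": -0.01,"dz": 0.9,"wx": 0,"wy": 0,"wz": 0},
  {"dx": 0.02,"dy": 0,"dz": 0.9,"wx": 0,"wy": 0,"wz": 0},
  {"dx": 0,"dy": 0,"dz": 0,"wx": 0,"wy": 0,"wz": 0},
])

```text
time_s: 11.3
eef_pos: [557.8, 124.9, 113.1]
ee_rot: [-0.002, 0.737, 0.676, -0.002]
force: [0.2, 0.2, -0.0]
grip_width: 0.704
grip_force: 0.0
```

Emit:
step_arm([
  {"dx": 0,"dy": 0,"dz": 0.08,"wx": 0,"wy": 0,"wz": 0},
  {"dx": 0,"dy": 0,"dz": 0.08,"wx": 0,"wy": 0,"wz": 0},
])

```text
time_s: 11.5
eef_pos: [560.0, 125.3, 112.6]
ee_rot: [0.001, 0.737, 0.676, 0.001]
force: [0.5, -0.7, -0.0]
grip_width: 0.704
grip_force: 0.0
```

Emit:
step_arm([
  {"dx": 0,"dy": 0,"dz": 0.08,"wx": 0,"wy": 0,"wz": 0},
  {"dx": 0,"dy": 0,"dz": 0,"wx": 0,"wy": 0,"wz": 0},
])

```text
time_s: 11.7
eef_pos: [559.5, 125.5, 109.4]
ee_rot: [0.0, 0.736, 0.677, 0.0]
force: [1.1, 0.3, 0.1]
grip_width: 0.7
grip_force: 0.0
```

Emit:
step_arm([
  {"dx": 0,"dy": 0,"dz": 0.06,"wx": 0,"wy": 0,"wz": 0},
  {"dx": 0,"dy": 0,"dz": 0,"wx": 0,"wy": 0,"wz": 0},
])

```text
time_s: 11.9
eef_pos: [559.3, 125.6, 107.5]
ee_rot: [0.0, 0.736, 0.677, -0.0]
force: [-0.5, -0.3, -0.4]
grip_width: 0.703
grip_force: 0.0
```

Emit:
step_arm([
  {"dx": 0,"dy": 0,"dz": 0,"wx": 0,"wy": 0,"wz": 0},
  {"dx": 0,"dy": 0,"dz": 0,"wx": 0,"wy": 0,"wz": 0},
  {"dx": 0,"dy": 0,"dz": 0,"wx": 0,"wy": 0,"wz": 0},
  {"dx": 0,"dy": 0,"dz": 0,"wx": 0,"wy": 0,"wz": 0},
], fingers=0, squeeze=60)

```text
time_s: 12.3
eef_pos: [559.6, 125.6, 107.9]
ee_rot: [0.0, 0.736, 0.677, 0.0]
force: [0.1, 0.3, 5.2]
grip_width: 0.512
grip_force: 62.4
```

Emit:
step_arm([
  {"dx": 0,"dy": 0,"dz": -0.4,"wx": 0,"wy": 0,"wz": 0},
  {"dx": 0,"dy": 0,"dz": -0.9,"wx": 0,"wy": 0,"wz": 0},
  {"dx": 0,"dy": 0,"dz": -1,"wx": 0,"wy": 0,"wz": 0},
  {"dx": 0,"dy": 0,"dz": -1,"wx": 0,"wy": 0,"wz": 0},
  {"dx": 0,"dy": 0,"dz": -0.5,"wx": 0,"wy": 0,"wz": 0},
])

```text
time_s: 12.8
eef_pos: [559.8, 125.6, 204.8]
ee_rot: [0.001, 0.736, 0.677, 0.001]
force: [0.3, -0.1, -1.8]
grip_width: 0.511
grip_force: 61.7
```

```bash
python3 - <<'E'
from h import *
plan((555.8,-154,202,-65.4,22),(555.8,-154,100,-65.4,20))
c=cap('top')
try: print(bright(c,(559,124),190))
except Exception as e: print(e)
E
```

```text
t 12.8 at [559.8 125.6 204.8  -4.9] tilt [0.0026 0.    ] w 43.6 gf 61.7 F [ 0.3 -0.1 -1.8]
-> [ 555.8 -154.   202.   -65.4] 13 rows: 12 x dx -0.76 dy 0.48 dz 0.01 wz 0.78 | 1 x dx -0.8 dy 0.5 dz -0.01 wz 0.73
-> [ 555.8 -154.   100.   -65.4] 6 rows: 5 x dx -0.0 dy -0.0 dz 0.68 wz 0.0 | 1 x dx -0.0 dy -0.0 dz 0.68 wz 0.0
(array([561. , 137.2, 116.4,  96.5,   1.2]), 67.0)
```

Emit:
step_arm([
  {"dx": -0.76,"dy": 0.48,"dz": 0.01,"wx": 0,"wy": 0,"wz": 0.78},
  {"dx": -0.76,"dy": 0.48,"dz": 0.01,"wx": 0,"wy": 0,"wz": 0.78},
  {"dx": -0.76,"dy": 0.48,"dz": 0.01,"wx": 0,"wy": 0,"wz": 0.78},
  {"dx": -0.76,"dy": 0.48,"dz": 0.01,"wx": 0,"wy": 0,"wz": 0.78},
  {"dx": -0.76,"dy": 0.48,"dz": 0.01,"wx": 0,"wy": 0,"wz": 0.78},
])

```text
time_s: 13.35
eef_pos: [593.8, 18.6, 199.9]
ee_rot: [-0.001, 0.859, 0.512, -0.001]
force: [-0.1, -0.4, -1.6]
grip_width: 0.509
grip_force: 61.7
```

Emit:
step_arm([
  {"dx": -0.76,"dy": 0.48,"dz": 0.01,"wx": 0,"wy": 0,"wz": 0.78},
  {"dx": -0.76,"dy": 0.48,"dz": 0.01,"wx": 0,"wy": 0,"wz": 0.78},
  {"dx": -0.76,"dy": 0.48,"dz": 0.01,"wx": 0,"wy": 0,"wz": 0.78},
  {"dx": -0.76,"dy": 0.48,"dz": 0.01,"wx": 0,"wy": 0,"wz": 0.78},
  {"dx": -0.76,"dy": 0.48,"dz": 0.01,"wx": 0,"wy": 0,"wz": 0.78},
])

```text
time_s: 13.85
eef_pos: [583.0, -92.5, 198.7]
ee_rot: [-0.001, 0.945, 0.327, -0.001]
force: [-0.8, 0.4, -2.5]
grip_width: 0.511
grip_force: 61.7
```

Emit:
step_arm([
  {"dx": -0.76,"dy": 0.48,"dz": 0.01,"wx": 0,"wy": 0,"wz": 0.78},
  {"dx": -0.76,"dy": 0.48,"dz": 0.01,"wx": 0,"wy": 0,"wz": 0.78},
  {"dx": -0.8,"dy": 0.5,"dz": 0,"wx": 0,"wy": 0,"wz": 0.73},
  {"dx": 0,"dy": 0,"dz": 0,"wx": 0,"wy": 0,"wz": 0},
  {"dx": 0,"dy": 0,"dz": 0,"wx": 0,"wy": 0,"wz": 0},
])

```text
time_s: 14.35
eef_pos: [555.2, -153.9, 198.7]
ee_rot: [-0.001, 0.977, 0.213, -0.001]
force: [-0.5, -0.7, -1.4]
grip_width: 0.509
grip_force: 61.7
```

```bash
python3 - <<'E'
from h import *
plan((555.8,-154,102,-65.4,22),(555.8,-154,40,-65.4,12))
C={n:cap(n) for n in('side','top')}
for n in C:
  for d in eyes.landmark_of(n,'base')[:2]:
    X=world(C[n],d['point']);print(n,round(d['p'],2),X.round(1))
s=C['side']['frame'][230:350,280:400];t=C['top']['frame'][170:290,330:450]
cv2.imwrite('pics/b1.png',cv2.resize(np.hstack([s,t]),None,fx=3.3,fy=3.3,interpolation=cv2.INTER_CUBIC))
E
```

```text
t 14.35 at [ 555.2 -153.9  198.7  -65.4] tilt [-0.0013  0.0009] w 43.5 gf 61.7 F [-0.5 -0.7 -1.4]
-> [ 555.8 -154.   102.   -65.4] 5 rows: 4 x dx 0.0 dy 0.0 dz 0.77 wz 0.0 | 1 x dx 0.02 dy 0.01 dz 0.79 wz 0.0
-> [ 555.8 -154.    40.   -65.4] 6 rows: 5 x dx 0.0 dy 0.0 dz 0.41 wz 0.0 | 1 x dx 0.0 dy 0.0 dz 0.43 wz 0.0
side 0.72 [ 556.8 -154.1  168.5]
top 0.53 [ 554.8 -156.2  173.1]
top 0.39 [650.8 214.   84.5]
```

View pics/b1.png

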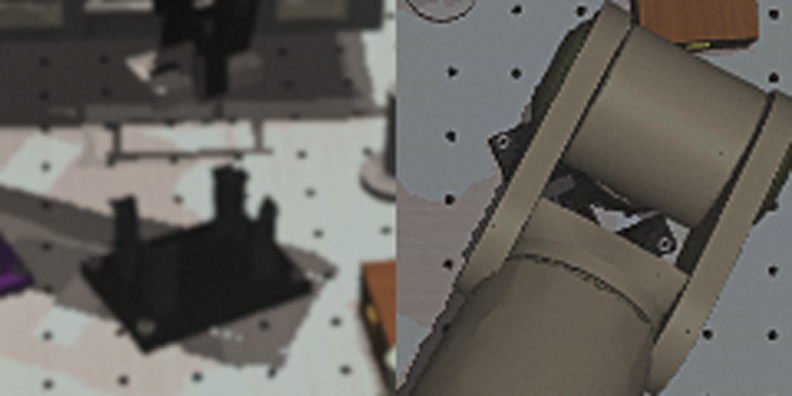

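The base is held level above the nest: side crop (165,65), nest (195,290). I lower it now.

Emit:
step_arm([
  {"dx": 0,"dy": 0,"dz": 0.78,"wx": 0,"wy": 0,"wz": 0},
  {"dx": 0,"dy": 0,"dz": 0.78,"wx": 0,"wy": 0,"wz": 0},
  {"dx": 0,"dy": 0,"dz": 0.78,"wx": 0,"wy": 0,"wz": 0},
  {"dx": 0.02,"dy": 0.01,"dz": 0.78,"wx": 0,"wy": 0,"wz": 0},
  {"dx": 0,"dy": 0,"dz": 0.4,"wx": 0,"wy": 0,"wz": 0},
])

```text
time_s: 15.05
eef_pos: [555.7, -153.2, 109.9]
ee_rot: [-0.001, 0.977, 0.214, -0.001]
force: [-0.9, -0.1, -1.4]
grip_width: 0.508
grip_force: 67.1
```

Emit:
step_arm([
  {"dx": 0,"dy": 0,"dz": 0.4,"wx": 0,"wy": 0,"wz": 0},
  {"dx": 0,"dy": 0,"dz": 0.4,"wx": 0,"wy": 0,"wz": 0},
  {"dx": 0,"dy": 0,"dz": 0.4,"wx": 0,"wy": 0,"wz": 0},
])

```text
time_s: 15.35
eef_pos: [556.3, -154.0, 81.3]
ee_rot: [0.0, 0.977, 0.213, 0.0]
force: [0.4, 0.4, -1.5]
grip_width: 0.513
grip_force: 67.1
```

Emit:
step_arm([
  {"dx": 0,"dy": 0,"dz": 0.3,"wx": 0,"wy": 0,"wz": 0},
  {"dx": 0,"dy": 0,"dz": 0.3,"wx": 0,"wy": 0,"wz": 0},
  {"dx": 0,"dy": 0,"dz": 0,"wx": 0,"wy": 0,"wz": 0},
])

```text
time_s: 15.65
eef_pos: [555.7, -153.9, 65.6]
ee_rot: [-0.0, 0.977, 0.213, -0.001]
force: [-0.4, -0.1, -1.2]
grip_width: 0.51
grip_force: 67.1
```

Emit:
step_arm([
  {"dx": 0,"dy": 0,"dz": 0.3,"wx": 0,"wy": 0,"wz": 0},
  {"dx": 0,"dy": 0,"dz": 0.3,"wx": 0,"wy": 0,"wz": 0},
  {"dx": 0,"dy": 0,"dz": 0.3,"wx": 0,"wy": 0,"wz": 0},
  {"dx": 0,"dy": 0,"dz": 0,"wx": 0,"wy": 0,"wz": 0},
])

```text
time_s: 16.05
eef_pos: [555.5, -153.8, 42.8]
ee_rot: [-0.001, 0.977, 0.213, -0.001]
force: [-0.7, 0.1, -1.9]
grip_width: 0.507
grip_force: 67.1
```

Emit:
step_arm([
  {"dx": 0,"dy": 0,"dz": 0.12,"wx": 0,"wy": 0,"wz": 0},
  {"dx": 0,"dy": 0,"dz": 0.12,"wx": 0,"wy": 0,"wz": 0},
  {"dx": 0,"dy": 0,"dz": 0,"wx": 0,"wy": 0,"wz": 0},
])

```text
time_s: 16.35
eef_pos: [555.9, -154.0, 37.8]
ee_rot: [-0.0, 0.977, 0.213, -0.0]
force: [0.4, 0.6, -1.0]
grip_width: 0.51
grip_force: 67.1
```

```bash
python3 -c "
from h import *
plan()"
```

```text
t 16.35 at [ 555.9 -154.    37.8  -65.4] tilt [-0.0004  0.0002] w 43.6 gf 67.1 F [ 0.4  0.6 -1. ]
```

Emit:
step_arm([
  {"dx": 0,"dy": 0,"dz": 0.06,"wx": 0,"wy": 0,"wz": 0},
  {"dx": 0,"dy": 0,"dz": 0.04,"wx": 0,"wy": 0,"wz": 0},
  {"dx": 0,"dy": 0,"dz": 0,"wx": 0,"wy": 0,"wz": 0},
])

```text
time_s: 16.65
eef_pos: [556.2, -154.1, 36.0]
ee_rot: [0.0, 0.977, 0.213, 0.0]
force: [-1.2, 0.8, 2.3]
grip_width: 0.504
grip_force: 67.7
```

Emit:
step_arm([
  {"dx": 0,"dy": 0,"dz": 0,"wx": 0,"wy": 0,"wz": 0},
  {"dx": 0,"dy": 0,"dz": 0,"wx": 0,"wy": 0,"wz": 0},
  {"dx": 0,"dy": 0,"dz": -0.5,"wx": 0,"wy": 0,"wz": 0},
  {"dx": 0,"dy": 0,"dz": -1,"wx": 0,"wy": 0,"wz": 0},
  {"dx": 0,"dy": 0,"dz": -1,"wx": 0,"wy": 0,"wz": 0},
], fingers=60)

```text
time_s: 17.15
eef_pos: [556.0, -154.0, 99.5]
ee_rot: [-0.0, 0.977, 0.213, -0.0]
force: [-0.1, -0.3, 2.0]
grip_width: 0.708
grip_force: 0.0
```

Emit:
step_arm([
  {"dx": 0,"dy": 0,"dz": -1,"wx": 0,"wy": 0,"wz": 0},
  {"dx": 0,"dy": 0,"dz": -1,"wx": 0,"wy": 0,"wz": 0},
  {"dx": 0,"dy": 0,"dz": -1,"wx": 0,"wy": 0,"wz": 0},
  {"dx": 0,"dy": 0,"dz": -1,"wx": 0,"wy": 0,"wz": 0},
])

```text
time_s: 17.55
eef_pos: [556.0, -154.0, 200.2]
ee_rot: [0.0, 0.977, 0.213, 0.0]
force: [0.7, -0.0, -0.3]
grip_width: 0.704
grip_force: 0.0
```

```bash
python3 - <<'E'
from h import *
plan((458.3,128.6,203,-5.2),(458.3,128.6,108.7,-5.2,22))
c=cap('side')
for d in eyes.landmark_of('side','base')[:2]: print(round(d['p'],2),world(c,d['point']).round(1))
E
```

```text
t 17.55 at [ 556.  -154.   200.2  -65.4] tilt [ 0.001  -0.0005] w 60.1 gf 0.0 F [ 0.7 -0.  -0.3]
-> [458.3 128.6 203.   -5.2] 13 rows: 12 x dx 0.53 dy -0.81 dz -0.01 wz -0.77 | 1 x dx 0.48 dy -0.77 dz 0.01 wz -0.79
-> [458.3 128.6 108.7  -5.2] 5 rows: 4 x dx 0.0 dy -0.0 dz 0.75 wz -0.0 | 1 x dx 0.0 dy -0.0 dz 0.77 wz -0.0
0.82 [ 556.1 -156.2    9.9]
0.62 [ 6.609e+02 -3.899e+02 -1.000e-01]
```

Emit:
step_arm([
  {"dx": 0.53,"dy": -0.81,"dz": -0.01,"wx": 0,"wy": 0,"wz": -0.77},
  {"dx": 0.53,"dy": -0.81,"dz": -0.01,"wx": 0,"wy": 0,"wz": -0.77},
  {"dx": 0.53,"dy": -0.81,"dz": -0.01,"wx": 0,"wy": 0,"wz": -0.77},
  {"dx": 0.53,"dy": -0.81,"dz": -0.01,"wx": 0,"wy": 0,"wz": -0.77},
  {"dx": 0.53,"dy": -0.81,"dz": -0.01,"wx": 0,"wy": 0,"wz": -0.77},
])

```text
time_s: 18.15
eef_pos: [554.4, -32.8, 199.1]
ee_rot: [-0.0, 0.914, 0.406, -0.0]
force: [0.4, 0.1, 0.6]
grip_width: 0.705
grip_force: 0.0
```

Emit:
step_arm([
  {"dx": 0.53,"dy": -0.81,"dz": -0.01,"wx": 0,"wy": 0,"wz": -0.77},
  {"dx": 0.53,"dy": -0.81,"dz": -0.01,"wx": 0,"wy": 0,"wz": -0.77},
  {"dx": 0.53,"dy": -0.81,"dz": -0.01,"wx": 0,"wy": 0,"wz": -0.77},
  {"dx": 0.53,"dy": -0.81,"dz": -0.01,"wx": 0,"wy": 0,"wz": -0.77},
  {"dx": 0.53,"dy": -0.81,"dz": -0.01,"wx": 0,"wy": 0,"wz": -0.77},
])

```text
time_s: 18.65
eef_pos: [505.6, 77.1, 200.4]
ee_rot: [-0.0, 0.814, 0.581, -0.0]
force: [-0.4, 0.4, 0.4]
grip_width: 0.702
grip_force: 0.0
```

Emit:
step_arm([
  {"dx": 0.53,"dy": -0.81,"dz": -0.01,"wx": 0,"wy": 0,"wz": -0.77},
  {"dx": 0.53,"dy": -0.81,"dz": -0.01,"wx": 0,"wy": 0,"wz": -0.77},
  {"dx": 0.48,"dy": -0.77,"dz": 0.01,"wx": 0,"wy": 0,"wz": -0.79},
  {"dx": 0,"dy": 0,"dz": 0,"wx": 0,"wy": 0,"wz": 0},
  {"dx": 0,"dy": 0,"dz": 0,"wx": 0,"wy": 0,"wz": 0},
])

```text
time_s: 19.15
eef_pos: [458.5, 128.5, 201.0]
ee_rot: [0.0, 0.739, 0.674, 0.0]
force: [-0.0, -0.3, -1.2]
grip_width: 0.705
grip_force: 0.0
```

```bash
python3 - <<'E'
from h import *
plan((458.3,128.6,113,-5.2,22),(458.3,128.6,108.8,-5.2,4))
c=cap('top')
for n,g in [('R1',(458,128)),('R2',(555,218)),('R3',(653,213))]: 
  try: print(n,bright(c,g,92))
  except Exception as e: print(n,e)
print(rect('top',c,'base',28))
E
```

```text
t 19.15 at [458.5 128.5 201.   -5.3] tilt [ 0.0005 -0.0001] w 60.2 gf 0.0 F [-0.  -0.3 -1.2]
-> [458.3 128.6 113.   -5.2] 4 rows: 3 x dx 0.0 dy -0.0 dz 0.88 wz -0.0 | 1 x dx 0.0 dy -0.01 dz 0.88 wz -0.01
-> [458.3 128.6 108.8  -5.2] 2 rows: 1 x dx 0.0 dy 0.0 dz 0.08 wz 0.0 | 1 x dx 0.0 dy 0.0 dz 0.04 wz 0.0
R1 (array([460.5, 147. , 124.1,  91.1,   1.6]), 68.0)
R2 (array([555.6, 218.5,  80.9,  46. ,  88.6]), 68.0)
R3 (array([652.8, 214.6,  80.2,  44.9, -88.2]), 77.0)
[(0.64, array([ 556.7, -153.7,   82.2,   46.9]), 24.3)]
```

Emit:
step_arm([
  {"dx": 0,"dy": 0,"dz": 0.88,"wx": 0,"wy": 0,"wz": 0},
  {"dx": 0,"dy": 0,"dz": 0.88,"wx": 0,"wy": 0,"wz": 0},
  {"dx": 0,"dy": 0,"dz": 0.88,"wx": 0,"wy": 0,"wz": 0},
  {"dx": 0,"dy": 0,"dz": 0.88,"wx": 0,"wy": 0,"wz": 0},
  {"dx": 0,"dy": 0,"dz": 0.08,"wx": 0,"wy": 0,"wz": 0},
])

```text
time_s: 19.75
eef_pos: [457.6, 127.8, 108.7]
ee_rot: [-0.001, 0.739, 0.674, -0.002]
force: [-0.8, 0.4, 0.3]
grip_width: 0.701
grip_force: 0.0
```

Emit:
step_arm([
  {"dx": 0,"dy": 0,"dz": 0.04,"wx": 0,"wy": 0,"wz": 0},
  {"dx": 0,"dy": 0,"dz": 0,"wx": 0,"wy": 0,"wz": 0},
  {"dx": 0,"dy": 0,"dz": 0,"wx": 0,"wy": 0,"wz": 0},
])

```text
time_s: 20.05
eef_pos: [459.0, 128.4, 110.8]
ee_rot: [0.001, 0.739, 0.674, 0.001]
force: [-0.4, 0.9, -0.3]
grip_width: 0.706
grip_force: 0.0
```

Emit:
step_arm([
  {"dx": 0,"dy": 0,"dz": 0,"wx": 0,"wy": 0,"wz": 0},
  {"dx": 0,"dy": 0,"dz": 0,"wx": 0,"wy": 0,"wz": 0},
  {"dx": 0,"dy": 0,"dz": 0,"wx": 0,"wy": 0,"wz": 0},
  {"dx": 0,"dy": 0,"dz": 0,"wx": 0,"wy": 0,"wz": 0},
], fingers=0, squeeze=60)

```text
time_s: 20.45
eef_pos: [458.8, 128.5, 110.9]
ee_rot: [0.001, 0.739, 0.674, 0.001]
force: [-2.6, -0.7, 9.0]
grip_width: 0.501
grip_force: 59.7
```

Emit:
step_arm([
  {"dx": 0,"dy": 0,"dz": -0.4,"wx": 0,"wy": 0,"wz": 0},
  {"dx": 0,"dy": 0,"dz": -0.9,"wx": 0,"wy": 0,"wz": 0},
  {"dx": 0,"dy": 0,"dz": -1,"wx": 0,"wy": 0,"wz": 0},
  {"dx": 0,"dy": 0,"dz": -1,"wx": 0,"wy": 0,"wz": 0},
  {"dx": 0,"dy": 0,"dz": -0.5,"wx": 0,"wy": 0,"wz": 0},
])

```text
time_s: 20.95
eef_pos: [458.9, 128.5, 207.5]
ee_rot: [0.001, 0.739, 0.674, 0.001]
force: [-0.0, 0.3, -0.3]
grip_width: 0.503
grip_force: 61.1
```

Emit:
step_arm([
  {"dx": 0,"dy": 0,"dz": 0,"wx": 0,"wy": 0,"wz": 0},
])

```text
time_s: 21.05
eef_pos: [459.1, 128.5, 206.9]
ee_rot: [0.001, 0.739, 0.674, 0.002]
force: [-0.3, -0.1, -1.6]
grip_width: 0.5
grip_force: 61.1
```

```bash
python3 - <<'E'
from h import *
plan((556,-154,202,-65.4,22))
c=cap('side')
for d in eyes.landmark_of('side','riser1')[:4]: print(round(d['p'],2),world(c,d['point']).round(1))
E
```

```text
t 21.05 at [459.1 128.5 206.9  -5.2] tilt [0.0041 0.0001] w 42.7 gf 61.1 F [-0.3 -0.1 -1.6]
-> [ 556.  -154.   202.   -65.4] 14 rows: 13 x dx -0.55 dy 0.71 dz 0.01 wz 0.72 | 1 x dx -0.54 dy 0.66 dz 0.07 wz 0.67
0.82 [556.6 217.1  86.1]
0.69 [652.6 210.3  81. ]
0.55 [464.  127.6 178.9]
```

Emit:
step_arm([
  {"dx": -0.55,"dy": 0.71,"dz": 0.01,"wx": 0,"wy": 0,"wz": 0.72},
  {"dx": -0.55,"dy": 0.71,"dz": 0.01,"wx": 0,"wy": 0,"wz": 0.72},
  {"dx": -0.55,"dy": 0.71,"dz": 0.01,"wx": 0,"wy": 0,"wz": 0.72},
  {"dx": -0.55,"dy": 0.71,"dz": 0.01,"wx": 0,"wy": 0,"wz": 0.72},
  {"dx": -0.55,"dy": 0.71,"dz": 0.01,"wx": 0,"wy": 0,"wz": 0.72},
])

```text
time_s: 21.65
eef_pos: [527.8, 40.3, 202.3]
ee_rot: [-0.001, 0.853, 0.523, -0.001]
force: [-0.7, 0.0, -1.5]
grip_width: 0.499
grip_force: 61.1
```

Emit:
step_arm([
  {"dx": -0.55,"dy": 0.71,"dz": 0.01,"wx": 0,"wy": 0,"wz": 0.72},
  {"dx": -0.55,"dy": 0.71,"dz": 0.01,"wx": 0,"wy": 0,"wz": 0.72},
  {"dx": -0.55,"dy": 0.71,"dz": 0.01,"wx": 0,"wy": 0,"wz": 0.72},
  {"dx": -0.55,"dy": 0.71,"dz": 0.01,"wx": 0,"wy": 0,"wz": 0.72},
  {"dx": -0.55,"dy": 0.71,"dz": 0.01,"wx": 0,"wy": 0,"wz": 0.72},
])

```text
time_s: 22.15
eef_pos: [559.7, -66.7, 201.0]
ee_rot: [-0.001, 0.935, 0.354, -0.001]
force: [0.2, -0.1, -0.6]
grip_width: 0.496
grip_force: 61.1
```

Emit:
step_arm([
  {"dx": -0.55,"dy": 0.71,"dz": 0.01,"wx": 0,"wy": 0,"wz": 0.72},
  {"dx": -0.55,"dy": 0.71,"dz": 0.01,"wx": 0,"wy": 0,"wz": 0.72},
  {"dx": -0.55,"dy": 0.71,"dz": 0.01,"wx": 0,"wy": 0,"wz": 0.72},
  {"dx": -0.54,"dy": 0.66,"dz": 0.07,"wx": 0,"wy": 0,"wz": 0.67},
  {"dx": 0,"dy": 0,"dz": 0,"wx": 0,"wy": 0,"wz": 0},
])

```text
time_s: 22.65
eef_pos: [554.6, -156.0, 198.3]
ee_rot: [-0.001, 0.977, 0.211, -0.001]
force: [0.2, 0.4, -0.9]
grip_width: 0.495
grip_force: 61.1
```

Emit:
step_arm([
  {"dx": 0,"dy": 0,"dz": 0,"wx": 0,"wy": 0,"wz": 0},
  {"dx": 0,"dy": 0,"dz": 0,"wx": 0,"wy": 0,"wz": 0},
  {"dx": 0,"dy": 0,"dz": 0,"wx": 0,"wy": 0,"wz": 0},
])

```text
time_s: 22.95
eef_pos: [555.5, -153.2, 199.7]
ee_rot: [-0.0, 0.977, 0.214, -0.0]
force: [-0.3, 0.1, -1.1]
grip_width: 0.501
grip_force: 61.1
```

```bash
python3 - <<'E'
from h import *
plan((556,-154,86,-65.4,24),(556,-154,58,-65.4,10))
c=cap('side')
for d in eyes.landmark_of('side','riser1')[:4]: print(round(d['p'],2),world(c,d['point']).round(1))
E
```

```text
t 22.95 at [ 555.5 -153.2  199.7  -65.3] tilt [-0.0002  0.0003] w 42.8 gf 61.1 F [-0.3  0.1 -1.1]
-> [ 556.  -154.    86.   -65.4] 5 rows: 4 x dx 0.0 dy 0.01 dz 0.91 wz 0.0 | 1 x dx 0.0 dy -0.0 dz 0.91 wz 0.02
-> [ 556.  -154.    58.   -65.4] 3 rows: 2 x dx 0.0 dy -0.0 dz 0.37 wz -0.0 | 1 x dx 0.0 dy -0.0 dz 0.38 wz -0.0
0.86 [ 561.8 -152.9  166.8]
0.75 [653.5 213.2  82.3]
0.69 [ 5.199e+02 -5.093e+02 -3.000e-01]
```

Emit:
step_arm([
  {"dx": 0,"dy": 0,"dz": 0.9,"wx": 0,"wy": 0,"wz": 0},
  {"dx": 0,"dy": 0,"dz": 0.9,"wx": 0,"wy": 0,"wz": 0},
  {"dx": 0,"dy": 0,"dz": 0.9,"wx": 0,"wy": 0,"wz": 0},
  {"dx": 0,"dy": 0,"dz": 0.9,"wx": 0,"wy": 0,"wz": 0},
  {"dx": 0,"dy": 0,"dz": 0.4,"wx": 0,"wy": 0,"wz": 0},
])

```text
time_s: 23.55
eef_pos: [554.7, -153.4, 97.9]
ee_rot: [-0.001, 0.977, 0.213, -0.001]
force: [-1.3, 0.8, -1.0]
grip_width: 0.499
grip_force: 61.1
```

Emit:
step_arm([
  {"dx": 0,"dy": 0,"dz": 0.3,"wx": 0,"wy": 0,"wz": 0},
  {"dx": 0,"dy": 0,"dz": 0.3,"wx": 0,"wy": 0,"wz": 0},
  {"dx": 0,"dy": 0,"dz": 0,"wx": 0,"wy": 0,"wz": 0},
])

```text
time_s: 23.85
eef_pos: [555.3, -154.0, 84.5]
ee_rot: [-0.0, 0.977, 0.213, -0.0]
force: [0.3, 0.7, -0.3]
grip_width: 0.498
grip_force: 61.1
```

Emit:
step_arm([
  {"dx": 0,"dy": 0,"dz": 0.3,"wx": 0,"wy": 0,"wz": 0},
  {"dx": 0,"dy": 0,"dz": 0.3,"wx": 0,"wy": 0,"wz": 0},
  {"dx": 0,"dy": 0,"dz": 0,"wx": 0,"wy": 0,"wz": 0},
])

```text
time_s: 24.15
eef_pos: [554.9, -153.9, 68.8]
ee_rot: [-0.001, 0.977, 0.213, -0.001]
force: [-0.0, 0.2, -0.0]
grip_width: 0.498
grip_force: 61.1
```

Emit:
step_arm([
  {"dx": 0,"dy": 0,"dz": 0.12,"wx": 0,"wy": 0,"wz": 0},
  {"dx": 0,"dy": 0,"dz": 0,"wx": 0,"wy": 0,"wz": 0},
  {"dx": 0,"dy": 0,"dz": 0,"wx": 0,"wy": 0,"wz": 0},
])

```text
time_s: 24.45
eef_pos: [555.5, -154.1, 66.9]
ee_rot: [0.0, 0.977, 0.213, 0.0]
force: [0.2, 0.1, -2.0]
grip_width: 0.501
grip_force: 61.1
```

No contact yet. I go on down in small steps.

Emit:
step_arm([
  {"dx": 0,"dy": 0,"dz": 0.16,"wx": 0,"wy": 0,"wz": 0},
  {"dx": 0,"dy": 0,"dz": 0.16,"wx": 0,"wy": 0,"wz": 0},
  {"dx": 0,"dy": 0,"dz": 0,"wx": 0,"wy": 0,"wz": 0},
])

```text
time_s: 24.75
eef_pos: [555.1, -153.9, 58.1]
ee_rot: [-0.0, 0.977, 0.213, -0.0]
force: [0.0, 0.6, 0.2]
grip_width: 0.497
grip_force: 61.1
```

Emit:
step_arm([
  {"dx": 0,"dy": 0,"dz": 0.06,"wx": 0,"wy": 0,"wz": 0},
  {"dx": 0,"dy": 0,"dz": 0.04,"wx": 0,"wy": 0,"wz": 0},
  {"dx": 0,"dy": 0,"dz": 0,"wx": 0,"wy": 0,"wz": 0},
])

```text
time_s: 25.05
eef_pos: [555.3, -154.1, 56.2]
ee_rot: [-0.0, 0.977, 0.213, -0.0]
force: [-0.1, -0.4, -0.0]
grip_width: 0.496
grip_force: 61.1
```

Emit:
step_arm([
  {"dx": 0,"dy": 0,"dz": 0.06,"wx": 0,"wy": 0,"wz": 0},
  {"dx": 0,"dy": 0,"dz": 0,"wx": 0,"wy": 0,"wz": 0},
  {"dx": 0,"dy": 0,"dz": 0,"wx": 0,"wy": 0,"wz": 0},
])

```text
time_s: 25.35
eef_pos: [555.5, -154.2, 55.0]
ee_rot: [0.0, 0.977, 0.213, 0.0]
force: [-0.8, 0.2, 2.1]
grip_width: 0.495
grip_force: 61.5
```

Emit:
step_arm([
  {"dx": 0,"dy": 0,"dz": 0.03,"wx": 0,"wy": 0,"wz": 0},
  {"dx": 0,"dy": 0,"dz": 0,"wx": 0,"wy": 0,"wz": 0},
])

```text
time_s: 25.55
eef_pos: [555.5, -154.2, 55.0]
ee_rot: [0.0, 0.977, 0.213, 0.0]
force: [-3.6, 1.4, 9.0]
grip_width: 0.497
grip_force: 62.3
```

Emit:
step_arm([
  {"dx": 0,"dy": 0,"dz": 0,"wx": 0,"wy": 0,"wz": 0},
  {"dx": 0,"dy": 0,"dz": 0,"wx": 0,"wy": 0,"wz": 0},
  {"dx": 0,"dy": 0,"dz": -0.5,"wx": 0,"wy": 0,"wz": 0},
  {"dx": 0,"dy": 0,"dz": -1,"wx": 0,"wy": 0,"wz": 0},
  {"dx": 0,"dy": 0,"dz": -1,"wx": 0,"wy": 0,"wz": 0},
], fingers=60)

```text
time_s: 26.05
eef_pos: [555.3, -154.1, 117.8]
ee_rot: [-0.0, 0.977, 0.213, -0.0]
force: [0.5, -0.1, 0.2]
grip_width: 0.704
grip_force: 0.0
```

Emit:
step_arm([
  {"dx": 0,"dy": 0,"dz": -1,"wx": 0,"wy": 0,"wz": 0},
  {"dx": 0,"dy": 0,"dz": -1,"wx": 0,"wy": 0,"wz": 0},
  {"dx": 0,"dy": 0,"dz": -1,"wx": 0,"wy": 0,"wz": 0},
  {"dx": 0,"dy": 0,"dz": -0.4,"wx": 0,"wy": 0,"wz": 0},
])

```text
time_s: 26.45
eef_pos: [556.0, -154.4, 204.6]
ee_rot: [0.001, 0.977, 0.213, 0.002]
force: [0.2, 0.2, 0.3]
grip_width: 0.705
grip_force: 0.0
```

```bash
python3 - <<'E'
from h import *
plan((555.7,218.2,208,-1.3))
c=cap('side')
print(rect('side',c,'riser1',36),bright(c,(555.7,-154),36))
for d in eyes.landmark_of('side','riser1')[:4]: print(round(d['p'],2),world(c,d['point']).round(1))
E
```

```text
t 26.45 at [ 556.  -154.4  204.6  -65.4] tilt [ 0.0039 -0.0019] w 60.2 gf 0.0 F [0.2 0.2 0.3]
-> [555.7 218.2 208.   -1.3] 16 rows: 15 x dx 0.8 dy -0.57 dz -0.01 wz -0.67 | 1 x dx 0.8 dy -0.52 dz 0.02 wz -0.63
[(0.8, array([664. , 307. ,  95.3,  48.4]), -89.9), (0.54, array([ 564.3, -156.2,   63.5,   54. ]), 23.4)] (array([559.3, -89.7, 128. ,  88.5,  -1.9]), 102.0)
0.87 [ 560.2 -156.7   25.4]
```

Emit:
step_arm([
  {"dx": 0.8,"dy": -0.57,"dz": -0.01,"wx": 0,"wy": 0,"wz": -0.67},
  {"dx": 0.8,"dy": -0.57,"dz": -0.01,"wx": 0,"wy": 0,"wz": -0.67},
  {"dx": 0.8,"dy": -0.57,"dz": -0.01,"wx": 0,"wy": 0,"wz": -0.67},
  {"dx": 0.8,"dy": -0.57,"dz": -0.01,"wx": 0,"wy": 0,"wz": -0.67},
  {"dx": 0.8,"dy": -0.57,"dz": -0.01,"wx": 0,"wy": 0,"wz": -0.67},
])

```text
time_s: 27.1
eef_pos: [600.7, -39.7, 201.0]
ee_rot: [-0.001, 0.924, 0.382, -0.001]
force: [-0.9, 0.5, 0.4]
grip_width: 0.701
grip_force: 0.0
```

Emit:
step_arm([
  {"dx": 0.8,"dy": -0.57,"dz": -0.01,"wx": 0,"wy": 0,"wz": -0.67},
  {"dx": 0.8,"dy": -0.57,"dz": -0.01,"wx": 0,"wy": 0,"wz": -0.67},
  {"dx": 0.8,"dy": -0.57,"dz": -0.01,"wx": 0,"wy": 0,"wz": -0.67},
  {"dx": 0.8,"dy": -0.57,"dz": -0.01,"wx": 0,"wy": 0,"wz": -0.67},
  {"dx": 0.8,"dy": -0.57,"dz": -0.01,"wx": 0,"wy": 0,"wz": -0.67},
])

```text
time_s: 27.6
eef_pos: [604.2, 82.4, 202.2]
ee_rot: [-0.001, 0.844, 0.537, -0.001]
force: [0.8, 0.5, 0.3]
grip_width: 0.707
grip_force: 0.0
```

Emit:
step_arm([
  {"dx": 0.8,"dy": -0.57,"dz": -0.01,"wx": 0,"wy": 0,"wz": -0.67},
  {"dx": 0.8,"dy": -0.57,"dz": -0.01,"wx": 0,"wy": 0,"wz": -0.67},
  {"dx": 0.8,"dy": -0.57,"dz": -0.01,"wx": 0,"wy": 0,"wz": -0.67},
  {"dx": 0.8,"dy": -0.57,"dz": -0.01,"wx": 0,"wy": 0,"wz": -0.67},
  {"dx": 0.8,"dy": -0.57,"dz": -0.01,"wx": 0,"wy": 0,"wz": -0.67},
])

```text
time_s: 28.1
eef_pos: [565.5, 198.2, 203.4]
ee_rot: [-0.001, 0.737, 0.676, -0.001]
force: [-0.6, -0.5, 0.7]
grip_width: 0.699
grip_force: 0.0
```

Emit:
step_arm([
  {"dx": 0.8,"dy": -0.52,"dz": 0.02,"wx": 0,"wy": 0,"wz": -0.63},
  {"dx": 0,"dy": 0,"dz": 0,"wx": 0,"wy": 0,"wz": 0},
  {"dx": 0,"dy": 0,"dz": 0,"wx": 0,"wy": 0,"wz": 0},
  {"dx": 0,"dy": 0,"dz": 0,"wx": 0,"wy": 0,"wz": 0},
])

```text
time_s: 28.5
eef_pos: [555.4, 217.7, 204.1]
ee_rot: [-0.0, 0.716, 0.698, -0.001]
force: [-0.0, -0.3, 0.6]
grip_width: 0.705
grip_force: 0.0
```

```bash
python3 - <<'E'
from h import *
plan((555.7,218.2,115,-1.3),(555.7,218.2,110,-1.3,3))
c=cap('top'); print(bright(c,(555.7,-154),36)); 
cv2.imwrite('pics/n1.png',cv2.resize(c['frame'][190:270,345:435],None,fx=5,fy=5,interpolation=cv2.INTER_CUBIC))
print(eyes.landmark_of('top','manipulator')[:1] and world(c,eyes.landmark_of('top','manipulator')[0]['point']))
E
```

```text
t 28.5 at [555.4 217.7 204.1  -1.4] tilt [-0.0011 -0.0004] w 60.2 gf 0.0 F [-0.  -0.3  0.6]
-> [555.7 218.2 115.   -1.3] 4 rows: 3 x dx 0.01 dy 0.0 dz 0.89 wz -0.0 | 1 x dx -0.01 dy 0.01 dz 0.89 wz -0.02
-> [555.7 218.2 110.   -1.3] 2 rows: 1 x dx 0.0 dy 0.0 dz 0.1 wz 0.0 | 1 x dx 0.0 dy 0.0 dz 0.05 wz 0.0
(array([ 556.7, -154.5,   80.7,   45.7,   24.6]), 83.0)
[ 523.88222542 -369.171425      3.36236304]
```

View pics/n1.png

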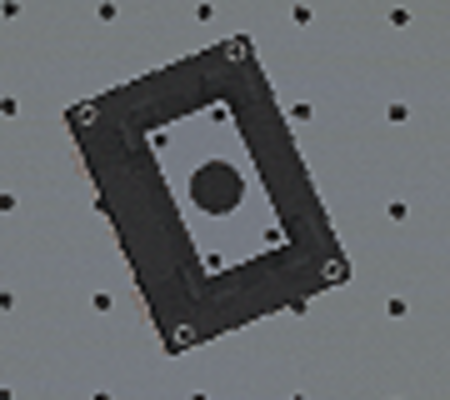

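The riser lies centred between the corner angles, bore at (217,187) in the crop and square to the plate. Now the second riser.

Emit:
step_arm([
  {"dx": 0,"dy": 0.01,"dz": 0.88,"wx": 0,"wy": 0,"wz": 0},
  {"dx": 0,"dy": 0,"dz": 0.88,"wx": 0,"wy": 0,"wz": 0},
  {"dx": 0,"dy": 0,"dz": 0.88,"wx": 0,"wy": 0,"wz": 0},
  {"dx": 0,"dy": 0,"dz": 0.88,"wx": 0,"wy": 0,"wz": 0},
  {"dx": 0,"dy": 0,"dz": 0.13,"wx": 0,"wy": 0,"wz": 0},
])

```text
time_s: 29.15
eef_pos: [554.5, 217.8, 111.1]
ee_rot: [-0.001, 0.716, 0.699, -0.002]
force: [-0.0, 0.5, 0.3]
grip_width: 0.701
grip_force: 0.0
```

Emit:
step_arm([
  {"dx": 0,"dy": 0,"dz": 0.1,"wx": 0,"wy": 0,"wz": 0},
  {"dx": 0,"dy": 0,"dz": 0,"wx": 0,"wy": 0,"wz": 0},
  {"dx": 0,"dy": 0,"dz": 0,"wx": 0,"wy": 0,"wz": 0},
])

```text
time_s: 29.45
eef_pos: [556.0, 218.5, 112.1]
ee_rot: [0.0, 0.715, 0.699, 0.001]
force: [-0.7, -0.1, 1.0]
grip_width: 0.703
grip_force: 0.0
```

Emit:
step_arm([
  {"dx": 0,"dy": 0,"dz": 0,"wx": 0,"wy": 0,"wz": 0},
  {"dx": 0,"dy": 0,"dz": 0,"wx": 0,"wy": 0,"wz": 0},
  {"dx": 0,"dy": 0,"dz": 0,"wx": 0,"wy": 0,"wz": 0},
  {"dx": 0,"dy": 0,"dz": 0,"wx": 0,"wy": 0,"wz": 0},
], fingers=0)

```text
time_s: 29.85
eef_pos: [555.8, 218.6, 112.4]
ee_rot: [0.0, 0.715, 0.699, 0.001]
force: [-1.4, -1.1, 5.6]
grip_width: 0.494
grip_force: 59.8
```

Emit:
step_arm([
  {"dx": 0,"dy": 0,"dz": -0.4,"wx": 0,"wy": 0,"wz": 0},
  {"dx": 0,"dy": 0,"dz": -0.9,"wx": 0,"wy": 0,"wz": 0},
  {"dx": 0,"dy": 0,"dz": -1,"wx": 0,"wy": 0,"wz": 0},
  {"dx": 0,"dy": 0,"dz": -1,"wx": 0,"wy": 0,"wz": 0},
  {"dx": 0,"dy": 0,"dz": -0.5,"wx": 0,"wy": 0,"wz": 0},
])

```text
time_s: 30.35
eef_pos: [556.0, 218.6, 208.9]
ee_rot: [0.001, 0.715, 0.699, 0.002]
force: [0.3, 0.8, -0.9]
grip_width: 0.491
grip_force: 60.9
```

Emit:
step_arm([
  {"dx": 0,"dy": 0,"dz": 0,"wx": 0,"wy": 0,"wz": 0},
  {"dx": 0,"dy": 0,"dz": 0,"wx": 0,"wy": 0,"wz": 0},
])

```text
time_s: 30.55
eef_pos: [555.1, 218.4, 205.1]
ee_rot: [-0.0, 0.715, 0.699, -0.001]
force: [-0.5, 0.5, -0.6]
grip_width: 0.492
grip_force: 60.9
```

```bash
python3 - <<'E'
from h import *
plan((556,-154.2,203,-65.4,23))
E
```

```text
t 30.55 at [555.1 218.4 205.1  -1.3] tilt [-0.0014 -0.0003] w 42.1 gf 60.9 F [-0.5  0.5 -0.6]
-> [ 556.  -154.2  203.   -65.4] 17 rows: 16 x dx -0.79 dy 0.48 dz 0.01 wz 0.63 | 1 x dx -0.69 dy 0.53 dz -0.07 wz 0.6
```

Emit:
step_arm([
  {"dx": -0.79,"dy": 0.48,"dz": 0.01,"wx": 0,"wy": 0,"wz": 0.63},
  {"dx": -0.79,"dy": 0.48,"dz": 0.01,"wx": 0,"wy": 0,"wz": 0.63},
  {"dx": -0.79,"dy": 0.48,"dz": 0.01,"wx": 0,"wy": 0,"wz": 0.63},
  {"dx": -0.79,"dy": 0.48,"dz": 0.01,"wx": 0,"wy": 0,"wz": 0.63},
  {"dx": -0.79,"dy": 0.48,"dz": 0.01,"wx": 0,"wy": 0,"wz": 0.63},
])

```text
time_s: 31.05
eef_pos: [599.1, 111.2, 203.0]
ee_rot: [-0.001, 0.821, 0.571, -0.001]
force: [0.5, 0.3, -0.7]
grip_width: 0.489
grip_force: 60.9
```

Emit:
step_arm([
  {"dx": -0.79,"dy": 0.48,"dz": 0.01,"wx": 0,"wy": 0,"wz": 0.63},
  {"dx": -0.79,"dy": 0.48,"dz": 0.01,"wx": 0,"wy": 0,"wz": 0.63},
  {"dx": -0.79,"dy": 0.48,"dz": 0.01,"wx": 0,"wy": 0,"wz": 0.63},
  {"dx": -0.79,"dy": 0.48,"dz": 0.01,"wx": 0,"wy": 0,"wz": 0.63},
  {"dx": -0.79,"dy": 0.48,"dz": 0.01,"wx": 0,"wy": 0,"wz": 0.63},
])

```text
time_s: 31.55
eef_pos: [605.8, -3.6, 201.8]
ee_rot: [-0.001, 0.904, 0.428, -0.001]
force: [-0.5, -0.6, -0.9]
grip_width: 0.488
grip_force: 60.9
```

Emit:
step_arm([
  {"dx": -0.79,"dy": 0.48,"dz": 0.01,"wx": 0,"wy": 0,"wz": 0.63},
  {"dx": -0.79,"dy": 0.48,"dz": 0.01,"wx": 0,"wy": 0,"wz": 0.63},
  {"dx": -0.79,"dy": 0.48,"dz": 0.01,"wx": 0,"wy": 0,"wz": 0.63},
  {"dx": -0.79,"dy": 0.48,"dz": 0.01,"wx": 0,"wy": 0,"wz": 0.63},
  {"dx": -0.79,"dy": 0.48,"dz": 0.01,"wx": 0,"wy": 0,"wz": 0.63},
])

```text
time_s: 32.05
eef_pos: [575.0, -114.4, 200.6]
ee_rot: [-0.001, 0.962, 0.274, -0.001]
force: [-0.5, 0.1, 0.4]
grip_width: 0.491
grip_force: 60.9
```

Emit:
step_arm([
  {"dx": -0.79,"dy": 0.48,"dz": 0.01,"wx": 0,"wy": 0,"wz": 0.63},
  {"dx": -0.69,"dy": 0.53,"dz": 0,"wx": 0,"wy": 0,"wz": 0.6},
  {"dx": 0,"dy": 0,"dz": 0,"wx": 0,"wy": 0,"wz": 0},
  {"dx": 0,"dy": 0,"dz": 0,"wx": 0,"wy": 0,"wz": 0},
  {"dx": 0,"dy": 0,"dz": 0,"wx": 0,"wy": 0,"wz": 0},
])

```text
time_s: 32.55
eef_pos: [556.6, -153.3, 201.5]
ee_rot: [-0.0, 0.977, 0.214, -0.0]
force: [-0.1, -0.4, 0.0]
grip_width: 0.49
grip_force: 60.9
```

```bash
python3 - <<'E'
from h import *
plan((556,-154.2,103,-65.4,24),(556,-154.2,70,-65.4,8))
c=cap('side')
for d in eyes.landmark_of('side','riser1')[:4]: print(round(d['p'],2),world(c,d['point']).round(1))
E
```

```text
t 32.55 at [ 556.6 -153.3  201.5  -65.3] tilt [-0.0008  0.0007] w 41.9 gf 60.9 F [-0.1 -0.4  0. ]
-> [ 556.  -154.2  103.   -65.4] 5 rows: 4 x dx -0.01 dy 0.0 dz 0.79 wz 0.0 | 1 x dx 0.0 dy 0.02 dz 0.78 wz 0.02
-> [ 556.  -154.2   70.   -65.4] 5 rows: 4 x dx 0.0 dy 0.0 dz 0.26 wz -0.0 | 1 x dx 0.0 dy 0.0 dz 0.28 wz -0.0
0.77 [ 556.2 -153.6  170. ]
0.76 [ 558.2 -151.6   22.2]
0.56 [655.2 209.5  83.6]
```

Emit:
step_arm([
  {"dx": -0.01,"dy": 0,"dz": 0.79,"wx": 0,"wy": 0,"wz": 0},
  {"dx": -0.01,"dy": 0,"dz": 0.79,"wx": 0,"wy": 0,"wz": 0},
  {"dx": -0.01,"dy": 0,"dz": 0.79,"wx": 0,"wy": 0,"wz": 0},
  {"dx": -0.01,"dy": 0,"dz": 0.79,"wx": 0,"wy": 0,"wz": 0},
  {"dx": 0,"dy": 0.02,"dz": 0.79,"wx": 0,"wy": 0,"wz": 0.02},
])

```text
time_s: 33.15
eef_pos: [555.9, -154.3, 102.4]
ee_rot: [-0.0, 0.977, 0.213, 0.0]
force: [-0.0, -1.4, -1.2]
grip_width: 0.496
grip_force: 60.9
```

Emit:
step_arm([
  {"dx": 0,"dy": 0,"dz": 0.27,"wx": 0,"wy": 0,"wz": 0},
  {"dx": 0,"dy": 0,"dz": 0.27,"wx": 0,"wy": 0,"wz": 0},
  {"dx": 0,"dy": 0,"dz": 0.27,"wx": 0,"wy": 0,"wz": 0},
  {"dx": 0,"dy": 0,"dz": 0,"wx": 0,"wy": 0,"wz": 0},
])

```text
time_s: 33.55
eef_pos: [555.7, -154.8, 82.7]
ee_rot: [-0.0, 0.977, 0.212, -0.0]
force: [0.5, 0.6, -0.8]
grip_width: 0.489
grip_force: 60.9
```

Emit:
step_arm([
  {"dx": 0,"dy": 0,"dz": 0.27,"wx": 0,"wy": 0,"wz": 0},
  {"dx": 0,"dy": 0,"dz": 0.2,"wx": 0,"wy": 0,"wz": 0},
  {"dx": 0,"dy": 0,"dz": 0.08,"wx": 0,"wy": 0,"wz": 0},
  {"dx": 0,"dy": 0,"dz": 0,"wx": 0,"wy": 0,"wz": 0},
  {"dx": 0,"dy": 0,"dz": 0,"wx": 0,"wy": 0,"wz": 0},
])

```text
time_s: 34.05
eef_pos: [555.8, -155.1, 69.4]
ee_rot: [0.0, 0.977, 0.212, 0.0]
force: [0.8, 0.3, -0.6]
grip_width: 0.49
grip_force: 60.9
```

Emit:
step_arm([
  {"dx": 0,"dy": 0,"dz": 0.08,"wx": 0,"wy": 0,"wz": 0},
  {"dx": 0,"dy": 0,"dz": 0.04,"wx": 0,"wy": 0,"wz": 0},
  {"dx": 0,"dy": 0,"dz": 0,"wx": 0,"wy": 0,"wz": 0},
  {"dx": 0,"dy": 0,"dz": 0,"wx": 0,"wy": 0,"wz": 0},
])

```text
time_s: 34.45
eef_pos: [555.7, -155.0, 66.3]
ee_rot: [0.0, 0.977, 0.212, -0.0]
force: [-0.7, 0.1, -1.4]
grip_width: 0.49
grip_force: 60.9
```

Emit:
step_arm([
  {"dx": 0,"dy": 0,"dz": 0.08,"wx": 0,"wy": 0,"wz": 0},
  {"dx": 0,"dy": 0,"dz": 0,"wx": 0,"wy": 0,"wz": 0},
  {"dx": 0,"dy": 0,"dz": 0,"wx": 0,"wy": 0,"wz": 0},
])

```text
time_s: 34.75
eef_pos: [555.9, -155.1, 64.5]
ee_rot: [0.0, 0.977, 0.212, 0.0]
force: [-0.4, -0.5, 1.7]
grip_width: 0.486
grip_force: 61.4
```

Emit:
step_arm([
  {"dx": 0,"dy": 0,"dz": 0.04,"wx": 0,"wy": 0,"wz": 0},
  {"dx": 0,"dy": 0,"dz": 0,"wx": 0,"wy": 0,"wz": 0},
  {"dx": 0,"dy": 0,"dz": 0,"wx": 0,"wy": 0,"wz": 0},
])

```text
time_s: 35.05
eef_pos: [555.9, -155.1, 64.4]
ee_rot: [0.0, 0.977, 0.212, 0.0]
force: [-3.5, 1.3, 10.7]
grip_width: 0.491
grip_force: 62.8
```

Contact at 64.5, as expected. I release and go for the third riser.

Emit:
step_arm([
  {"dx": 0,"dy": 0,"dz": 0,"wx": 0,"wy": 0,"wz": 0},
  {"dx": 0,"dy": 0,"dz": 0,"wx": 0,"wy": 0,"wz": 0},
  {"dx": 0,"dy": 0,"dz": -0.5,"wx": 0,"wy": 0,"wz": 0},
  {"dx": 0,"dy": 0,"dz": -1,"wx": 0,"wy": 0,"wz": 0},
  {"dx": 0,"dy": 0,"dz": -1,"wx": 0,"wy": 0,"wz": 0},
], fingers=60)

```text
time_s: 35.55
eef_pos: [555.6, -154.9, 127.0]
ee_rot: [-0.0, 0.977, 0.212, -0.0]
force: [0.1, -0.4, 0.4]
grip_width: 0.705
grip_force: 0.0
```

Emit:
step_arm([
  {"dx": 0,"dy": 0,"dz": -1,"wx": 0,"wy": 0,"wz": 0},
  {"dx": 0,"dy": 0,"dz": -1,"wx": 0,"wy": 0,"wz": 0},
  {"dx": 0,"dy": 0,"dz": -1,"wx": 0,"wy": 0,"wz": 0},
  {"dx": 0,"dy": 0,"dz": 0,"wx": 0,"wy": 0,"wz": 0},
  {"dx": 0,"dy": 0,"dz": 0,"wx": 0,"wy": 0,"wz": 0},
])

```text
time_s: 36.05
eef_pos: [555.7, -155.0, 201.2]
ee_rot: [0.0, 0.977, 0.212, 0.0]
force: [-0.4, 0.2, -0.8]
grip_width: 0.705
grip_force: 0.0
```

```bash
python3 - <<'E'
from h import *
c=cap('top'); print(bright(c,(652.8,214.6),92))
plan((652.8,214.5,207,1.8))
E
```

```text
(array([652.8, 214.6,  80.2,  44.9, -88.2]), 80.0)
t 36.1 at [ 555.4 -154.8  200.4  -65.5] tilt [-0.0008  0.0004] w 59.9 gf 0.0 F [ 0.3 -0.6 -0.4]
-> [652.8 214.5 207.    1.8] 16 rows: 15 x dx 0.96 dy -0.33 dz -0.02 wz -0.7 | 1 x dx 0.92 dy -0.41 dz 0.04 wz -0.72
```

Emit:
step_arm([
  {"dx": 0.96,"dy": -0.33,"dz": -0.02,"wx": 0,"wy": 0,"wz": -0.7},
  {"dx": 0.96,"dy": -0.33,"dz": -0.02,"wx": 0,"wy": 0,"wz": -0.7},
  {"dx": 0.96,"dy": -0.33,"dz": -0.02,"wx": 0,"wy": 0,"wz": -0.7},
  {"dx": 0.96,"dy": -0.33,"dz": -0.02,"wx": 0,"wy": 0,"wz": -0.7},
  {"dx": 0.96,"dy": -0.33,"dz": -0.02,"wx": 0,"wy": 0,"wz": -0.7},
])

```text
time_s: 36.6
eef_pos: [633.9, -54.8, 201.9]
ee_rot: [-0.001, 0.922, 0.388, -0.001]
force: [0.9, 0.3, -0.0]
grip_width: 0.703
grip_force: 0.0
```

Emit:
step_arm([
  {"dx": 0.96,"dy": -0.33,"dz": -0.02,"wx": 0,"wy": 0,"wz": -0.7},
  {"dx": 0.96,"dy": -0.33,"dz": -0.02,"wx": 0,"wy": 0,"wz": -0.7},
  {"dx": 0.96,"dy": -0.33,"dz": -0.02,"wx": 0,"wy": 0,"wz": -0.7},
  {"dx": 0.96,"dy": -0.33,"dz": -0.02,"wx": 0,"wy": 0,"wz": -0.7},
  {"dx": 0.96,"dy": -0.33,"dz": -0.02,"wx": 0,"wy": 0,"wz": -0.7},
])

```text
time_s: 37.1
eef_pos: [670.8, 65.8, 204.3]
ee_rot: [-0.001, 0.836, 0.549, -0.001]
force: [-0.3, -0.2, 0.5]
grip_width: 0.701
grip_force: 0.0
```

Emit:
step_arm([
  {"dx": 0.96,"dy": -0.33,"dz": -0.02,"wx": 0,"wy": 0,"wz": -0.7},
  {"dx": 0.96,"dy": -0.33,"dz": -0.02,"wx": 0,"wy": 0,"wz": -0.7},
  {"dx": 0.96,"dy": -0.33,"dz": -0.02,"wx": 0,"wy": 0,"wz": -0.7},
  {"dx": 0.96,"dy": -0.33,"dz": -0.02,"wx": 0,"wy": 0,"wz": -0.7},
  {"dx": 0.96,"dy": -0.33,"dz": -0.02,"wx": 0,"wy": 0,"wz": -0.7},
])

```text
time_s: 37.6
eef_pos: [661.9, 191.8, 206.7]
ee_rot: [-0.001, 0.721, 0.692, -0.001]
force: [-0.6, 0.7, -0.7]
grip_width: 0.705
grip_force: 0.0
```

Emit:
step_arm([
  {"dx": 0.92,"dy": -0.41,"dz": 0.04,"wx": 0,"wy": 0,"wz": -0.72},
  {"dx": 0,"dy": 0,"dz": 0,"wx": 0,"wy": 0,"wz": 0},
  {"dx": 0,"dy": 0,"dz": 0,"wx": 0,"wy": 0,"wz": 0},
  {"dx": 0,"dy": 0,"dz": 0,"wx": 0,"wy": 0,"wz": 0},
])

```text
time_s: 38.0
eef_pos: [653.4, 213.3, 206.7]
ee_rot: [-0.0, 0.696, 0.718, -0.0]
force: [0.3, -0.0, -0.4]
grip_width: 0.702
grip_force: 0.0
```

```bash
python3 - <<'E'
from h import *
plan((652.8,214.5,111.5,1.8))
c=cap('top'); print('stack',bright(c,(555.7,-154),44),rect('top',c,'manipulator',10))
E
```

```text
t 38.0 at [653.4 213.3 206.7   1.7] tilt [-0.0009 -0.0004] w 59.9 gf 0.0 F [ 0.3 -0.  -0.4]
-> [652.8 214.5 111.5   1.8] 4 rows: 3 x dx 0.01 dy -0.01 dz 0.95 wz -0.0 | 1 x dx 0.02 dy 0.01 dz 0.96 wz -0.02
stack (array([ 556.8, -155. ,   80.7,   47.1,   24.8]), 84.0) [(0.96, array([ 541.2, -365.7,  110.5,   58. ]), 26.8)]
```

Emit:
step_arm([
  {"dx": 0.02,"dy": -0.01,"dz": 0.9,"wx": 0,"wy": 0,"wz": 0},
  {"dx": 0.02,"dy": 0,"dz": 0.9,"wx": 0,"wy": 0,"wz": 0},
  {"dx": 0.01,"dy": 0,"dz": 0.9,"wx": 0,"wy": 0,"wz": 0},
  {"dx": 0,"dy": 0,"dz": 0.9,"wx": 0,"wy": 0,"wz": 0},
  {"dx": 0,"dy": 0,"dz": 0.12,"wx": 0,"wy": 0,"wz": 0},
])

```text
time_s: 38.6
eef_pos: [651.9, 214.6, 111.2]
ee_rot: [-0.002, 0.696, 0.718, -0.002]
force: [-0.0, 0.1, 0.5]
grip_width: 0.705
grip_force: 0.0
```

Emit:
step_arm([
  {"dx": 0,"dy": 0,"dz": 0.07,"wx": 0,"wy": 0,"wz": 0},
  {"dx": 0,"dy": 0,"dz": 0,"wx": 0,"wy": 0,"wz": 0},
  {"dx": 0,"dy": 0,"dz": 0,"wx": 0,"wy": 0,"wz": 0},
])

```text
time_s: 38.9
eef_pos: [653.5, 215.5, 113.9]
ee_rot: [0.001, 0.696, 0.718, 0.001]
force: [-0.3, 0.3, 0.5]
grip_width: 0.701
grip_force: 0.0
```

Emit:
step_arm([
  {"dx": 0,"dy": 0,"dz": 0,"wx": 0,"wy": 0,"wz": 0},
  {"dx": 0,"dy": 0,"dz": 0,"wx": 0,"wy": 0,"wz": 0},
  {"dx": 0,"dy": 0,"dz": 0,"wx": 0,"wy": 0,"wz": 0},
  {"dx": 0,"dy": 0,"dz": 0,"wx": 0,"wy": 0,"wz": 0},
], fingers=0)

```text
time_s: 39.3
eef_pos: [653.3, 215.5, 114.2]
ee_rot: [0.001, 0.696, 0.718, 0.001]
force: [-1.3, -0.4, 4.9]
grip_width: 0.472
grip_force: 59.6
```

Emit:
step_arm([
  {"dx": 0,"dy": 0,"dz": -0.4,"wx": 0,"wy": 0,"wz": 0},
  {"dx": 0,"dy": 0,"dz": -0.9,"wx": 0,"wy": 0,"wz": 0},
  {"dx": 0,"dy": 0,"dz": -1,"wx": 0,"wy": 0,"wz": 0},
  {"dx": 0,"dy": 0,"dz": -1,"wx": 0,"wy": 0,"wz": 0},
  {"dx": 0,"dy": 0,"dz": -0.5,"wx": 0,"wy": 0,"wz": 0},
])

```text
time_s: 39.8
eef_pos: [653.4, 215.6, 210.7]
ee_rot: [0.001, 0.696, 0.718, 0.002]
force: [0.3, -0.1, -0.5]
grip_width: 0.468
grip_force: 60.5
```

Emit:
step_arm([
  {"dx": 0,"dy": 0,"dz": 0,"wx": 0,"wy": 0,"wz": 0},
  {"dx": 0,"dy": 0,"dz": 0,"wx": 0,"wy": 0,"wz": 0},
])

```text
time_s: 40.0
eef_pos: [652.6, 215.4, 206.5]
ee_rot: [-0.0, 0.696, 0.718, -0.001]
force: [-0.1, -0.7, -1.1]
grip_width: 0.475
grip_force: 60.5
```

```bash
python3 - <<'E'
from h import *
plan((556,-154.4,203,-65.4,24))
E
```

```text
t 40.0 at [652.6 215.4 206.5   1.8] tilt [-0.0015 -0.0002] w 40.5 gf 60.5 F [-0.1 -0.7 -1.1]
-> [ 556.  -154.4  203.   -65.4] 16 rows: 15 x dx -0.98 dy 0.26 dz 0.01 wz 0.7 | 1 x dx -0.93 dy 0.28 dz -0.01 wz 0.7
```

Emit:
step_arm([
  {"dx": -0.98,"dy": 0.26,"dz": 0.01,"wx": 0,"wy": 0,"wz": 0.7},
  {"dx": -0.98,"dy": 0.26,"dz": 0.01,"wx": 0,"wy": 0,"wz": 0.7},
  {"dx": -0.98,"dy": 0.26,"dz": 0.01,"wx": 0,"wy": 0,"wz": 0.7},
  {"dx": -0.98,"dy": 0.26,"dz": 0.01,"wx": 0,"wy": 0,"wz": 0.7},
  {"dx": -0.98,"dy": 0.26,"dz": 0.01,"wx": 0,"wy": 0,"wz": 0.7},
])

```text
time_s: 40.5
eef_pos: [670.6, 89.7, 204.3]
ee_rot: [-0.001, 0.816, 0.578, -0.001]
force: [-0.6, -0.9, -0.9]
grip_width: 0.468
grip_force: 60.5
```

Emit:
step_arm([
  {"dx": -0.98,"dy": 0.26,"dz": 0.01,"wx": 0,"wy": 0,"wz": 0.7},
  {"dx": -0.98,"dy": 0.26,"dz": 0.01,"wx": 0,"wy": 0,"wz": 0.7},
  {"dx": -0.98,"dy": 0.26,"dz": 0.01,"wx": 0,"wy": 0,"wz": 0.7},
  {"dx": -0.98,"dy": 0.26,"dz": 0.01,"wx": 0,"wy": 0,"wz": 0.7},
  {"dx": -0.98,"dy": 0.26,"dz": 0.01,"wx": 0,"wy": 0,"wz": 0.7},
])

```text
time_s: 41.0
eef_pos: [642.4, -33.2, 203.1]
ee_rot: [-0.001, 0.908, 0.42, -0.001]
force: [0.7, -0.0, -1.0]
grip_width: 0.468
grip_force: 60.5
```

Emit:
step_arm([
  {"dx": -0.98,"dy": 0.26,"dz": 0.01,"wx": 0,"wy": 0,"wz": 0.7},
  {"dx": -0.98,"dy": 0.26,"dz": 0.01,"wx": 0,"wy": 0,"wz": 0.7},
  {"dx": -0.98,"dy": 0.26,"dz": 0.01,"wx": 0,"wy": 0,"wz": 0.7},
  {"dx": -0.98,"dy": 0.26,"dz": 0.01,"wx": 0,"wy": 0,"wz": 0.7},
  {"dx": -0.98,"dy": 0.26,"dz": 0.01,"wx": 0,"wy": 0,"wz": 0.7},
])

```text
time_s: 41.5
eef_pos: [572.0, -137.7, 202.1]
ee_rot: [-0.001, 0.969, 0.247, -0.001]
force: [0.9, -0.3, -1.9]
grip_width: 0.472
grip_force: 60.5
```

Emit:
step_arm([
  {"dx": -0.93,"dy": 0.28,"dz": 0,"wx": 0,"wy": 0,"wz": 0.7},
  {"dx": 0,"dy": 0,"dz": 0,"wx": 0,"wy": 0,"wz": 0},
  {"dx": 0,"dy": 0,"dz": 0,"wx": 0,"wy": 0,"wz": 0},
  {"dx": 0,"dy": 0,"dz": 0,"wx": 0,"wy": 0,"wz": 0},
  {"dx": 0,"dy": 0,"dz": 0,"wx": 0,"wy": 0,"wz": 0},
])

```text
time_s: 42.0
eef_pos: [556.6, -153.7, 203.4]
ee_rot: [-0.0, 0.977, 0.214, -0.0]
force: [-0.3, -0.2, -1.0]
grip_width: 0.47
grip_force: 60.5
```

```bash
python3 - <<'E'
from h import *
plan((556.2,-154.4,103,-65.4,24),(556.2,-154.4,78,-65.4,8))
c=cap('side')
for d in eyes.landmark_of('side','riser1')[:4]: print(round(d['p'],2),world(c,d['point']).round(1))
cv2.imwrite('pics/r3.png',cv2.resize(c['frame'][220:350,270:410],None,fx=4,fy=4,interpolation=cv2.INTER_CUBIC))
E
```

```text
t 42.0 at [ 556.6 -153.7  203.4  -65.3] tilt [-0.0004  0.0003] w 40.2 gf 60.5 F [-0.3 -0.2 -1. ]
-> [ 556.2 -154.4  103.   -65.4] 5 rows: 4 x dx -0.01 dy 0.0 dz 0.8 wz 0.0 | 1 x dx 0.01 dy 0.02 dz 0.82 wz 0.01
-> [ 556.2 -154.4   78.   -65.4] 4 rows: 3 x dx 0.0 dy -0.0 dz 0.25 wz 0.0 | 1 x dx 0.0 dy -0.0 dz 0.25 wz 0.0
0.75 [ 557.  -156.6  171.7]
0.61 [ 563.1 -156.9   23.3]
0.58 [ 556.2 -158.    38.7]
```

View pics/r3.png

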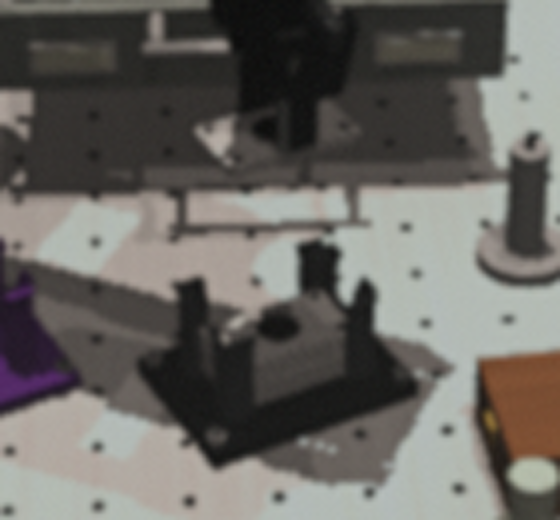

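The riser is held level at (278,135) above the stack at (285,340), which sits neatly in the angles. I lower it.

Emit:
step_arm([
  {"dx": -0.01,"dy": 0,"dz": 0.8,"wx": 0,"wy": 0,"wz": 0},
  {"dx": -0.01,"dy": 0,"dz": 0.8,"wx": 0,"wy": 0,"wz": 0},
  {"dx": 0,"dy": 0,"dz": 0.8,"wx": 0,"wy": 0,"wz": 0},
  {"dx": 0,"dy": 0,"dz": 0.8,"wx": 0,"wy": 0,"wz": 0},
  {"dx": 0,"dy": 0.02,"dz": 0.8,"wx": 0,"wy": 0,"wz": 0},
])

```text
time_s: 42.6
eef_pos: [556.1, -154.7, 103.0]
ee_rot: [0.0, 0.977, 0.213, 0.0]
force: [0.1, -0.8, -1.1]
grip_width: 0.469
grip_force: 60.5
```

Emit:
step_arm([
  {"dx": 0,"dy": 0,"dz": 0.3,"wx": 0,"wy": 0,"wz": 0},
  {"dx": 0,"dy": 0,"dz": 0.3,"wx": 0,"wy": 0,"wz": 0},
  {"dx": 0,"dy": 0,"dz": 0.3,"wx": 0,"wy": 0,"wz": 0},
  {"dx": 0,"dy": 0,"dz": 0,"wx": 0,"wy": 0,"wz": 0},
  {"dx": 0,"dy": 0,"dz": 0,"wx": 0,"wy": 0,"wz": 0},
])

```text
time_s: 43.1
eef_pos: [556.2, -155.1, 81.8]
ee_rot: [0.0, 0.977, 0.213, 0.0]
force: [0.7, 0.9, -1.5]
grip_width: 0.47
grip_force: 60.6
```

Emit:
step_arm([
  {"dx": 0,"dy": 0,"dz": 0.1,"wx": 0,"wy": 0,"wz": 0},
  {"dx": 0,"dy": 0,"dz": 0.06,"wx": 0,"wy": 0,"wz": 0},
  {"dx": 0,"dy": 0,"dz": 0,"wx": 0,"wy": 0,"wz": 0},
  {"dx": 0,"dy": 0,"dz": 0,"wx": 0,"wy": 0,"wz": 0},
])

```text
time_s: 43.5
eef_pos: [556.0, -155.1, 77.4]
ee_rot: [0.0, 0.977, 0.213, 0.0]
force: [0.7, 1.2, -1.1]
grip_width: 0.47
grip_force: 60.6
```

Emit:
step_arm([
  {"dx": 0,"dy": 0,"dz": 0.08,"wx": 0,"wy": 0,"wz": 0},
  {"dx": 0,"dy": 0,"dz": 0,"wx": 0,"wy": 0,"wz": 0},
  {"dx": 0,"dy": 0,"dz": 0,"wx": 0,"wy": 0,"wz": 0},
])

```text
time_s: 43.8
eef_pos: [556.0, -155.1, 75.3]
ee_rot: [-0.0, 0.977, 0.213, -0.0]
force: [1.0, -0.3, -1.4]
grip_width: 0.475
grip_force: 60.6
```

Emit:
step_arm([
  {"dx": 0,"dy": 0,"dz": 0.04,"wx": 0,"wy": 0,"wz": 0},
  {"dx": 0,"dy": 0,"dz": 0,"wx": 0,"wy": 0,"wz": 0},
  {"dx": 0,"dy": 0,"dz": 0,"wx": 0,"wy": 0,"wz": 0},
])

```text
time_s: 44.1
eef_pos: [556.1, -155.1, 74.4]
ee_rot: [0.0, 0.977, 0.213, 0.0]
force: [0.6, -0.3, -0.9]
grip_width: 0.468
grip_force: 61.0
```

Emit:
step_arm([
  {"dx": 0,"dy": 0,"dz": 0.03,"wx": 0,"wy": 0,"wz": 0},
  {"dx": 0,"dy": 0,"dz": 0,"wx": 0,"wy": 0,"wz": 0},
  {"dx": 0,"dy": 0,"dz": 0,"wx": 0,"wy": 0,"wz": 0},
])

```text
time_s: 44.4
eef_pos: [556.1, -155.1, 74.2]
ee_rot: [0.0, 0.977, 0.213, 0.0]
force: [-2.0, 0.6, 5.5]
grip_width: 0.469
grip_force: 64.0
```

Emit:
step_arm([
  {"dx": 0,"dy": 0,"dz": 0,"wx": 0,"wy": 0,"wz": 0},
  {"dx": 0,"dy": 0,"dz": 0,"wx": 0,"wy": 0,"wz": 0},
  {"dx": 0,"dy": 0,"dz": -0.5,"wx": 0,"wy": 0,"wz": 0},
  {"dx": 0,"dy": 0,"dz": -1,"wx": 0,"wy": 0,"wz": 0},
  {"dx": 0,"dy": 0,"dz": -1,"wx": 0,"wy": 0,"wz": 0},
], fingers=62)

```text
time_s: 44.9
eef_pos: [555.9, -155.0, 137.4]
ee_rot: [-0.0, 0.977, 0.213, -0.0]
force: [-0.5, -0.7, 0.5]
grip_width: 0.728
grip_force: 0.0
```

Emit:
step_arm([
  {"dx": -0.6,"dy": -0.9,"dz": -1,"wx": 0,"wy": 0,"wz": 0},
  {"dx": -1,"dy": -1,"dz": -1,"wx": 0,"wy": 0,"wz": 0},
  {"dx": -1,"dy": -1,"dz": -1,"wx": 0,"wy": 0,"wz": 0},
  {"dx": -1,"dy": -1,"dz": 0,"wx": 0,"wy": 0,"wz": 0},
  {"dx": -1,"dy": -1,"dz": 0,"wx": 0,"wy": 0,"wz": 0},
])

```text
time_s: 45.4
eef_pos: [399.3, -91.1, 212.3]
ee_rot: [0.001, 0.977, 0.213, 0.001]
force: [0.5, 0.4, 0.9]
grip_width: 0.724
grip_force: 0.0
```

```bash
python3 - <<'E'
from h import *
plan()
C={n:cap(n) for n in('side','top')}
c=C['top'];print('stack',bright(c,(556,-154.5),52))
for n in C:
  for d in eyes.landmark_of(n,'manipulator')[:2]: print(n,round(d['p'],2),world(C[n],d['point']).round(1))
  for d in eyes.landmark_of(n,'riser1')[:4]: print(n,'riser',round(d['p'],2),world(C[n],d['point']).round(1))
a=cv2.resize(c['frame'][195:275,345:435],(540,480),interpolation=cv2.INTER_CUBIC)
u,v=px(c,(524,-368,20)).astype(int);print('crop2 origin',u-22,v-40)
b=cv2.resize(c['frame'][v-40:v+40,u-22:u+21],(258,480),interpolation=cv2.INTER_CUBIC)
cv2.imwrite('pics/m1.png',np.hstack([a,b]))
E
```

```text
t 45.4 at [399.3 -91.1 212.3 -65.4] tilt [ 0.0022 -0.0012] w 61.8 gf 0.0 F [0.5 0.4 0.9]
stack (array([ 555.9, -154.8,   81.2,   48.1,   24.6]), 85.0)
side 0.72 [550.   15.  129.2]
side 0.58 [ 527.7 -369.    -3.9]
side riser 0.67 [718.8 -39.6  -3.8]
side riser 0.61 [ 556.2 -156.5   44.1]
side riser 0.44 [ 560.8 -156.5   24.7]
side riser 0.39 [ 553.5 -154.4   35.1]
top 0.83 [ 526.7 -371.4    0.9]
top 0.5 [552.1  12.3 131.8]
top riser 0.8 [ 557.7 -156.4   46.9]
top riser 0.52 [ 553.5 -152.3   27.4]
top riser 0.31 [552.8  14.8 130.4]
crop2 origin 450 202
```

View pics/m1.png

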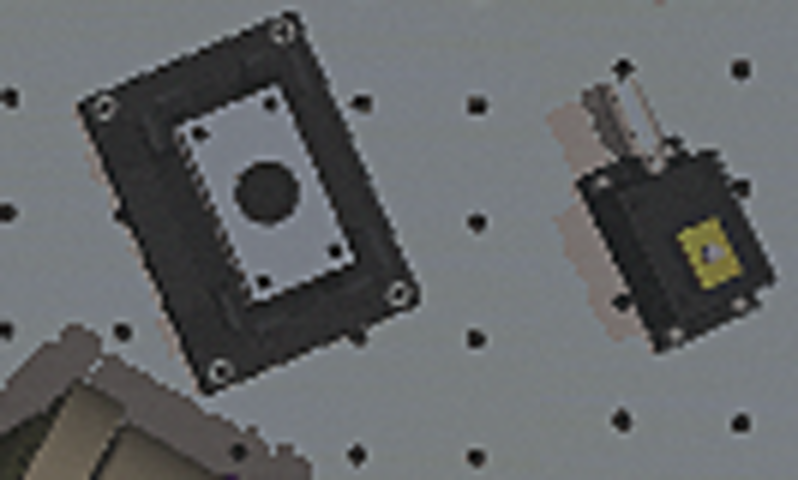

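```bash
python3 - <<'E'
from h import *
c=cap('top');f=lambda x,y,z:ray(c,((x+.5-540)/6+450-.5,(y+.5)/6+202-.5),z)[:2]
A,B,D=f(580,183,0),f(658,352,0),f(773,280,10)
for p,q in((A,B),(D,B)): d=p-q;print(np.linalg.norm(d).round(1),np.degrees(np.arctan2(d[1],d[0])).round(1))
a=np.arctan2(*(A-B)[::-1]); u=np.array([np.cos(a),np.sin(a)]);n=np.array([u[1],-u[0]])
print('centre',B+40*u+22.5*n,A-40*u+22.5*n)
P=np.degrees(a)-90
m=B+40*u+22.5*n
k=f(640,90,43);print('micrometer tip-ish',k)
y=f(711,252,66);print('knob',y)
E
```

```text
78.6 25.0
55.2 -55.8
centre [ 525.41253736 -369.50530239] [ 524.102622   -370.11641874]
micrometer tip-ish [ 586.28269337 -347.68244547]
knob [ 518.31075559 -370.8981928 ]
```

```bash
python3 - <<'E'
from h import *
plan((525.3,-369.7,140,-65),(525.3,-369.7,36,-65,22))
E
```

```text
t 45.75 at [401.2 -91.9 211.3 -65.4] tilt [ 0.0006 -0.0003] w 61.5 gf 0.0 F [ 0.4 -0.5  0.2]
-> [ 525.3 -369.7  140.   -65. ] 14 rows: 13 x dx -0.01 dy 0.87 dz 0.2 wz -0.0 | 1 x dx 0.02 dy 0.86 dz 0.25 wz -0.07
-> [ 525.3 -369.7   36.   -65. ] 5 rows: 4 x dx -0.0 dy -0.0 dz 0.83 wz 0.0 | 1 x dx -0.0 dy -0.0 dz 0.84 wz 0.0
```

Emit:
step_arm([
  {"dx": 0,"dy": 0.87,"dz": 0.2,"wx": 0,"wy": 0,"wz": 0},
  {"dx": 0,"dy": 0.87,"dz": 0.2,"wx": 0,"wy": 0,"wz": 0},
  {"dx": 0,"dy": 0.87,"dz": 0.2,"wx": 0,"wy": 0,"wz": 0},
  {"dx": 0,"dy": 0.87,"dz": 0.2,"wx": 0,"wy": 0,"wz": 0},
  {"dx": 0,"dy": 0.87,"dz": 0.2,"wx": 0,"wy": 0,"wz": 0},
])

```text
time_s: 46.25
eef_pos: [446.5, -191.7, 185.5]
ee_rot: [-0.0, 0.977, 0.213, -0.0]
force: [-0.1, -0.5, -0.3]
grip_width: 0.722
grip_force: 0.0
```

Emit:
step_arm([
  {"dx": 0,"dy": 0.87,"dz": 0.2,"wx": 0,"wy": 0,"wz": 0},
  {"dx": 0,"dy": 0.87,"dz": 0.2,"wx": 0,"wy": 0,"wz": 0},
  {"dx": 0,"dy": 0.87,"dz": 0.2,"wx": 0,"wy": 0,"wz": 0},
  {"dx": 0,"dy": 0.87,"dz": 0.2,"wx": 0,"wy": 0,"wz": 0},
  {"dx": 0,"dy": 0.87,"dz": 0.2,"wx": 0,"wy": 0,"wz": 0},
])

```text
time_s: 46.75
eef_pos: [491.7, -290.5, 160.2]
ee_rot: [-0.0, 0.977, 0.213, -0.0]
force: [0.1, -0.4, -0.4]
grip_width: 0.724
grip_force: 0.0
```

Emit:
step_arm([
  {"dx": 0,"dy": 0.87,"dz": 0.2,"wx": 0,"wy": 0,"wz": 0},
  {"dx": 0,"dy": 0.87,"dz": 0.2,"wx": 0,"wy": 0,"wz": 0},
  {"dx": 0,"dy": 0.87,"dz": 0.2,"wx": 0,"wy": 0,"wz": 0},
  {"dx": -0.1,"dy": 0.86,"dz": 0.25,"wx": 0,"wy": 0,"wz": -0.07},
  {"dx": 0,"dy": 0,"dz": 0,"wx": 0,"wy": 0,"wz": 0},
])

```text
time_s: 47.25
eef_pos: [525.0, -371.1, 137.8]
ee_rot: [-0.001, 0.976, 0.216, -0.001]
force: [0.0, 0.8, -1.1]
grip_width: 0.727
grip_force: 0.0
```

Emit:
step_arm([
  {"dx": 0,"dy": 0,"dz": 0,"wx": 0,"wy": 0,"wz": 0},
  {"dx": 0,"dy": 0,"dz": 0,"wx": 0,"wy": 0,"wz": 0},
])

```text
time_s: 47.45
eef_pos: [524.9, -368.6, 139.8]
ee_rot: [-0.0, 0.976, 0.217, -0.0]
force: [0.2, 0.4, -0.2]
grip_width: 0.732
grip_force: 0.0
```

```bash
python3 - <<'E'
from h import *
plan((525.3,-369.7,36,-65,22))
c=cap('side')
for d in eyes.landmark_of('side','manipulator')[:2]: print(round(d['p'],2),world(c,d['point']).round(1))
u,v=px(c,(525,-369,60)).astype(int)
cv2.imwrite('pics/m2.png',cv2.resize(c['frame'][v-70:v+60,u-70:u+70],None,fx=4,fy=4,interpolation=cv2.INTER_CUBIC))
E
```

```text
t 47.45 at [ 524.9 -368.6  139.8  -65. ] tilt [-0.0001  0.0003] w 62.5 gf 0.0 F [ 0.2  0.4 -0.2]
-> [ 525.3 -369.7   36.   -65. ] 5 rows: 4 x dx -0.0 dy 0.01 dz 0.83 wz 0.0 | 1 x dx -0.0 dy 0.01 dz 0.83 wz 0.01
0.68 [ 530.  -369.5   -2.8]
```

View pics/m2.png

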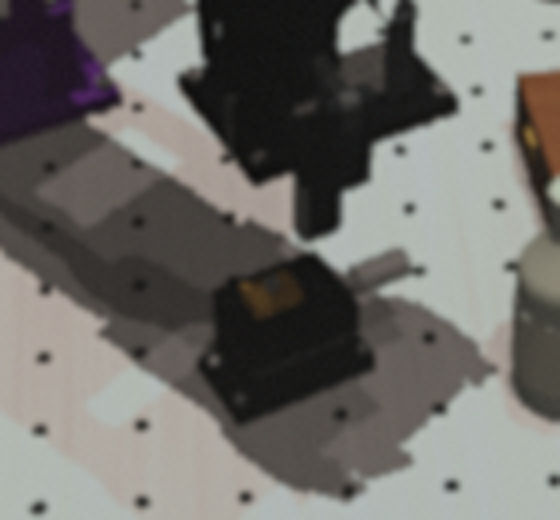

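```bash
python3 - <<'E'
from h import *
c=cap('side')
u,v=px(c,(525,-369,60)).astype(int)
f=lambda x,y,z:ray(c,((x+.5)/4-.5+u-70,(y+.5)/4-.5+v-70),z)[:2]
L,N,R=f(203,367,0),f(243,423,0),f(373,368,0)
for p,q in((R,N),(L,N)): d=p-q;print(np.linalg.norm(d).round(1),np.degrees(np.arctan2(d[1],d[0])).round(1))
print('centre',(L+R)/2)
print('tip px',(px(c,(538,-397,118))-(u-70,v-70))*4)
# nest by same camera for bias: foot-plate corners at z=12 via mask
for r in rect('side',c,'nest_floor',0): print(r)
t=cap('top');print('top manip mask now',[world(t,d['point']).round(1) for d in eyes.landmark_of('top','manipulator')[:1]])
E
```

```text
75.6 25.7
44.0 115.2
centre [ 525.87227357 -366.82171722]
tip px [312.1789205  231.25079807]
(0.9, array([352.2, -92.5, 175.9, 150.1]), -65.9)
(0.71, array([ 619.3, -124.8,  127. ,   44.6]), 84.6)
top manip mask now [array([ 525.6, -369.1,    4.7])]
```

The side picture shows the manipulator foot at (285,390), upright and unmoved, with the front fingertip at (318,235). The tip projects 3–4 mm off in this camera, so after correcting for that bias both cameras agree on about (525,-369). I descend and grip.

Emit:
step_arm([
  {"dx": 0.02,"dy": 0.02,"dz": 0.9,"wx": 0,"wy": 0,"wz": 0},
  {"dx": 0,"dy": 0.01,"dz": 0.9,"wx": 0,"wy": 0,"wz": 0},
  {"dx": 0,"dy": 0,"dz": 0.9,"wx": 0,"wy": 0,"wz": 0},
  {"dx": 0,"dy": 0,"dz": 0.9,"wx": 0,"wy": 0,"wz": 0},
  {"dx": 0,"dy": 0,"dz": 0.5,"wx": 0,"wy": 0,"wz": 0},
])

```text
time_s: 48.25
eef_pos: [525.1, -369.1, 35.5]
ee_rot: [-0.001, 0.976, 0.217, -0.001]
force: [-0.7, -0.7, 0.5]
grip_width: 0.726
grip_force: 0.0
```

Emit:
step_arm([
  {"dx": 0,"dy": 0,"dz": 0,"wx": 0,"wy": 0,"wz": 0},
  {"dx": 0,"dy": 0,"dz": 0,"wx": 0,"wy": 0,"wz": 0},
])

```text
time_s: 48.45
eef_pos: [525.9, -370.0, 38.2]
ee_rot: [0.001, 0.976, 0.217, 0.0]
force: [0.2, -0.2, 0.5]
grip_width: 0.724
grip_force: 0.0
```

Emit:
step_arm([
  {"dx": 0,"dy": 0,"dz": 0,"wx": 0,"wy": 0,"wz": 0},
  {"dx": 0,"dy": 0,"dz": 0,"wx": 0,"wy": 0,"wz": 0},
  {"dx": 0,"dy": 0,"dz": 0,"wx": 0,"wy": 0,"wz": 0},
  {"dx": 0,"dy": 0,"dz": 0,"wx": 0,"wy": 0,"wz": 0},
], fingers=0, squeeze=80)

```text
time_s: 48.85
eef_pos: [526.1, -370.1, 38.9]
ee_rot: [0.001, 0.976, 0.217, 0.001]
force: [-0.2, 1.2, 5.3]
grip_width: 0.518
grip_force: 82.9
```

Emit:
step_arm([
  {"dx": 0,"dy": 0,"dz": -0.4,"wx": 0,"wy": 0,"wz": 0},
  {"dx": 0,"dy": 0,"dz": -0.9,"wx": 0,"wy": 0,"wz": 0},
  {"dx": 0,"dy": 0,"dz": -1,"wx": 0,"wy": 0,"wz": 0},
  {"dx": 0,"dy": 0,"dz": -1,"wx": 0,"wy": 0,"wz": 0},
  {"dx": 0,"dy": 0,"dz": -1,"wx": 0,"wy": 0,"wz": 0},
])

```text
time_s: 49.35
eef_pos: [525.3, -369.5, 146.1]
ee_rot: [-0.0, 0.976, 0.217, -0.0]
force: [0.6, 0.4, -4.3]
grip_width: 0.519
grip_force: 82.1
```

Emit:
step_arm([
  {"dx": 0,"dy": 0,"dz": -0.6,"wx": 0,"wy": 0,"wz": 0},
  {"dx": 0,"dy": 0,"dz": 0,"wx": 0,"wy": 0,"wz": 0},
  {"dx": 0,"dy": 0,"dz": 0,"wx": 0,"wy": 0,"wz": 0},
])

```text
time_s: 49.65
eef_pos: [525.3, -369.4, 159.2]
ee_rot: [-0.0, 0.976, 0.217, -0.0]
force: [-0.2, 0.1, -4.2]
grip_width: 0.517
grip_force: 82.3
```

```bash
python3 - <<'E'
from h import *
plan((556,-154.8,150,-65.4,22))
c=cap('side')
for d in eyes.landmark_of('side','manipulator')[:2]: print(round(d['p'],2),world(c,d['point']).round(1))
E
```

```text
t 49.65 at [ 525.3 -369.4  159.2  -65. ] tilt [-0.0007  0.0007] w 44.2 gf 82.3 F [-0.2  0.1 -4.2]
-> [ 556.  -154.8  150.   -65.4] 10 rows: 9 x dx 0.47 dy -0.73 dz 0.04 wz 0.01 | 1 x dx 0.48 dy -0.71 dz 0.01 wz -0.02
0.8 [ 527.2 -371.   122.2]
```

Emit:
step_arm([
  {"dx": 0.47,"dy": -0.73,"dz": 0,"wx": 0,"wy": 0,"wz": 0.01},
  {"dx": 0.47,"dy": -0.73,"dz": 0,"wx": 0,"wy": 0,"wz": 0.01},
  {"dx": 0.47,"dy": -0.73,"dz": 0,"wx": 0,"wy": 0,"wz": 0.01},
  {"dx": 0.47,"dy": -0.73,"dz": 0,"wx": 0,"wy": 0,"wz": 0.01},
  {"dx": 0.47,"dy": -0.73,"dz": 0,"wx": 0,"wy": 0,"wz": 0.01},
])

```text
time_s: 50.25
eef_pos: [540.1, -261.1, 158.7]
ee_rot: [-0.001, 0.977, 0.214, -0.001]
force: [0.4, -0.5, -3.6]
grip_width: 0.515
grip_force: 82.6
```

Emit:
step_arm([
  {"dx": 0.47,"dy": -0.73,"dz": 0,"wx": 0,"wy": 0,"wz": 0.01},
  {"dx": 0.47,"dy": -0.73,"dz": 0,"wx": 0,"wy": 0,"wz": 0.01},
  {"dx": 0.47,"dy": -0.73,"dz": 0,"wx": 0,"wy": 0,"wz": 0},
  {"dx": 0.47,"dy": -0.73,"dz": 0,"wx": 0,"wy": 0,"wz": 0},
  {"dx": 0.48,"dy": -0.71,"dz": 0,"wx": 0,"wy": 0,"wz": 0},
])

```text
time_s: 50.75
eef_pos: [555.9, -154.0, 158.8]
ee_rot: [-0.001, 0.977, 0.213, -0.001]
force: [0.6, -0.2, -3.4]
grip_width: 0.517
grip_force: 82.6
```

Emit:
step_arm([
  {"dx": 0,"dy": 0,"dz": 0,"wx": 0,"wy": 0,"wz": 0},
  {"dx": 0,"dy": 0,"dz": 0,"wx": 0,"wy": 0,"wz": 0},
  {"dx": 0,"dy": 0,"dz": 0,"wx": 0,"wy": 0,"wz": 0},
])

```text
time_s: 51.05
eef_pos: [556.0, -155.7, 159.3]
ee_rot: [-0.0, 0.977, 0.213, -0.0]
force: [-0.4, 0.2, -3.7]
grip_width: 0.519
grip_force: 82.7
```

```bash
python3 - <<'E'
from h import *
plan((556.2,-154.8,98,-65.4,10))
c=cap('side')
for d in eyes.landmark_of('side','manipulator')[:2]: print(round(d['p'],2),world(c,d['point']).round(1))
cv2.imwrite('pics/m3.png',cv2.resize(c['frame'][220:350,270:410],None,fx=4,fy=4,interpolation=cv2.INTER_CUBIC))
E
```

```text
t 51.05 at [ 556.  -155.7  159.3  -65.4] tilt [-0.0007  0.0001] w 44.3 gf 82.7 F [-0.4  0.2 -3.7]
-> [ 556.2 -154.8   98.   -65.4] 7 rows: 6 x dx 0.0 dy -0.0 dz 0.35 wz -0.0 | 1 x dx 0.02 dy -0.03 dz 0.35 wz -0.01
0.71 [ 559.3 -157.4  119.9]
```

View pics/m3.png

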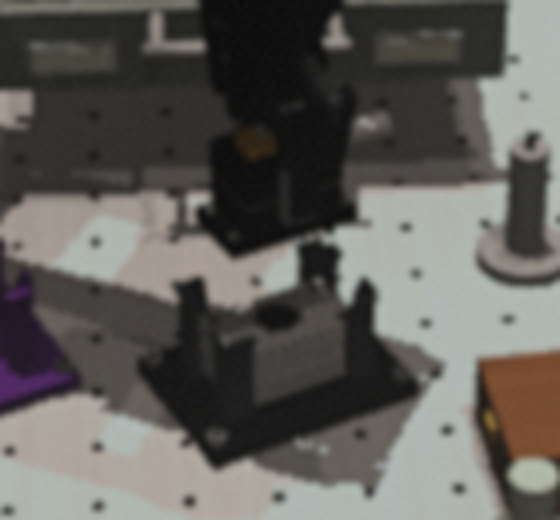

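The manipulator is held level, foot at (280,235), directly above the stack at (285,330). I lower it.

Emit:
step_arm([
  {"dx": 0.01,"dy": -0.02,"dz": 0.45,"wx": 0,"wy": 0,"wz": 0},
  {"dx": 0.01,"dy": -0.02,"dz": 0.45,"wx": 0,"wy": 0,"wz": 0},
  {"dx": 0,"dy": 0,"dz": 0.45,"wx": 0,"wy": 0,"wz": 0},
  {"dx": 0,"dy": 0,"dz": 0.45,"wx": 0,"wy": 0,"wz": 0},
  {"dx": 0,"dy": 0,"dz": 0,"wx": 0,"wy": 0,"wz": 0},
])

```text
time_s: 51.65
eef_pos: [555.4, -153.6, 112.6]
ee_rot: [-0.001, 0.977, 0.213, -0.001]
force: [-0.7, 0.4, -3.8]
grip_width: 0.517
grip_force: 82.6
```

Emit:
step_arm([
  {"dx": 0,"dy": 0,"dz": 0.2,"wx": 0,"wy": 0,"wz": 0},
  {"dx": 0,"dy": 0,"dz": 0.2,"wx": 0,"wy": 0,"wz": 0},
  {"dx": 0,"dy": 0,"dz": 0.2,"wx": 0,"wy": 0,"wz": 0},
  {"dx": 0,"dy": 0,"dz": 0,"wx": 0,"wy": 0,"wz": 0},
  {"dx": 0,"dy": 0,"dz": 0,"wx": 0,"wy": 0,"wz": 0},
])

```text
time_s: 52.15
eef_pos: [556.3, -154.0, 99.9]
ee_rot: [0.0, 0.977, 0.213, 0.0]
force: [-0.4, 0.3, -3.1]
grip_width: 0.519
grip_force: 82.6
```

Emit:
step_arm([
  {"dx": 0,"dy": 0,"dz": 0.08,"wx": 0,"wy": 0,"wz": 0},
  {"dx": 0,"dy": 0,"dz": 0.08,"wx": 0,"wy": 0,"wz": 0},
  {"dx": 0,"dy": 0,"dz": 0,"wx": 0,"wy": 0,"wz": 0},
  {"dx": 0,"dy": 0,"dz": 0,"wx": 0,"wy": 0,"wz": 0},
])

```text
time_s: 52.55
eef_pos: [556.3, -154.0, 95.8]
ee_rot: [-0.0, 0.977, 0.213, -0.0]
force: [-0.2, 0.1, -4.3]
grip_width: 0.515
grip_force: 82.6
```

```bash
python3 - <<'E'
from h import *
plan()
E
```

```text
t 52.55 at [ 556.3 -154.    95.8  -65.4] tilt [-0.  0.] w 44.0 gf 82.6 F [-0.2  0.1 -4.3]
```

Emit:
step_arm([
  {"dx": 0,"dy": 0,"dz": 0.08,"wx": 0,"wy": 0,"wz": 0},
  {"dx": 0,"dy": 0,"dz": 0.06,"wx": 0,"wy": 0,"wz": 0},
  {"dx": 0,"dy": 0,"dz": 0,"wx": 0,"wy": 0,"wz": 0},
  {"dx": 0,"dy": 0,"dz": 0,"wx": 0,"wy": 0,"wz": 0},
])

```text
time_s: 52.95
eef_pos: [556.3, -154.0, 92.3]
ee_rot: [-0.0, 0.977, 0.213, -0.0]
force: [-0.9, -0.9, -4.4]
grip_width: 0.518
grip_force: 82.6
```

Emit:
step_arm([
  {"dx": 0,"dy": 0,"dz": 0.04,"wx": 0,"wy": 0,"wz": 0},
  {"dx": 0,"dy": 0,"dz": 0,"wx": 0,"wy": 0,"wz": 0},
  {"dx": 0,"dy": 0,"dz": 0,"wx": 0,"wy": 0,"wz": 0},
])

```text
time_s: 53.25
eef_pos: [556.3, -154.0, 91.3]
ee_rot: [0.0, 0.977, 0.213, 0.0]
force: [0.3, 1.0, -4.6]
grip_width: 0.519
grip_force: 82.6
```

Emit:
step_arm([
  {"dx": 0,"dy": 0,"dz": 0.03,"wx": 0,"wy": 0,"wz": 0},
  {"dx": 0,"dy": 0,"dz": 0,"wx": 0,"wy": 0,"wz": 0},
  {"dx": 0,"dy": 0,"dz": 0,"wx": 0,"wy": 0,"wz": 0},
])

```text
time_s: 53.55
eef_pos: [556.4, -154.0, 90.9]
ee_rot: [0.0, 0.977, 0.213, 0.0]
force: [-1.9, 0.4, 1.9]
grip_width: 0.517
grip_force: 83.1
```

Contact at 90.9, with 52 + 38 = 90 expected. I release, rise and look.

Emit:
step_arm([
  {"dx": 0,"dy": 0,"dz": 0.01,"wx": 0,"wy": 0,"wz": 0},
  {"dx": 0,"dy": 0,"dz": 0,"wx": 0,"wy": 0,"wz": 0},
])

```text
time_s: 53.75
eef_pos: [556.4, -154.0, 90.9]
ee_rot: [0.0, 0.977, 0.213, 0.0]
force: [-2.5, 1.4, 5.5]
grip_width: 0.516
grip_force: 83.4
```

Emit:
step_arm([
  {"dx": 0,"dy": 0,"dz": 0,"wx": 0,"wy": 0,"wz": 0},
  {"dx": 0,"dy": 0,"dz": 0,"wx": 0,"wy": 0,"wz": 0},
  {"dx": 0,"dy": 0,"dz": -0.5,"wx": 0,"wy": 0,"wz": 0},
  {"dx": 0,"dy": 0,"dz": -1,"wx": 0,"wy": 0,"wz": 0},
  {"dx": 0,"dy": 0,"dz": -1,"wx": 0,"wy": 0,"wz": 0},
], fingers=62, squeeze=30)

```text
time_s: 54.25
eef_pos: [556.3, -154.0, 154.3]
ee_rot: [0.0, 0.977, 0.213, 0.0]
force: [-0.3, 0.3, -0.2]
grip_width: 0.726
grip_force: 0.0
```

Emit:
step_arm([
  {"dx": 0,"dy": 0,"dz": -1,"wx": 0,"wy": 0,"wz": 0},
  {"dx": 0,"dy": 0,"dz": -1,"wx": 0,"wy": 0,"wz": 0},
  {"dx": 0,"dy": 0,"dz": -0.4,"wx": 0,"wy": 0,"wz": 0},
  {"dx": 0,"dy": 0,"dz": 0,"wx": 0,"wy": 0,"wz": 0},
])

```text
time_s: 54.65
eef_pos: [556.7, -154.2, 214.3]
ee_rot: [0.001, 0.977, 0.213, 0.001]
force: [-0.3, 0.1, -0.1]
grip_width: 0.729
grip_force: 0.0
```

```bash
python3 - <<'E'
from h import *
# push plan: closed fingers just outside the handle, then push in
plan((551,-40,205,-1.7))
c=cap('side')
for d in eyes.landmark_of('side','manipulator')[:2]: print(round(d['p'],2),world(c,d['point']).round(1))
c=cap('top')
for d in eyes.landmark_of('top','drawer_handle')[:2]: print('handle',round(d['p'],2),world(c,d['point']).round(1))
E
```

```text
t 54.65 at [ 556.7 -154.2  214.3  -65.4] tilt [ 0.0026 -0.0013] w 62.2 gf 0.0 F [-0.3  0.1 -0.1]
-> [551.  -40.  205.   -1.7] 11 rows: 10 x dx 0.34 dy -0.28 dz 0.03 wz -0.97 | 1 x dx 0.32 dy -0.25 dz 0.07 wz -0.92
0.61 [ 562.4 -152.2   48.7]
0.27 [451.4 225.3  85.2]
handle 0.74 [554.2  13.  133.4]
```

```bash
python3 - <<'E'
from h import *
plan((551.2,13.5,205,-91.7),(551.2,13.5,137,-91.7,15))
a=np.radians(88.3);plan((551.2+199*np.cos(a),13.5+199*np.sin(a),137,-91.7,12),start=(551.2,13.5,137,-91.7))
E
```

```text
t 54.85 at [ 555.9 -153.8  211.4  -65.4] tilt [-0.0021  0.0011] w 61.8 gf 0.0 F [0.4 0.6 0.4]
-> [551.2  13.5 205.  -91.7] 7 rows: 6 x dx 0.2 dy -0.94 dz 0.04 wz 0.63 | 1 x dx 0.16 dy -0.97 dz 0.02 wz 0.6
-> [551.2  13.5 137.  -91.7] 5 rows: 4 x dx 0.0 dy 0.0 dz 0.54 wz 0.0 | 1 x dx 0.0 dy 0.0 dz 0.56 wz 0.0
t 54.85 at [551.2  13.5 137.  -91.7] tilt [-0.0021  0.0011] w 61.8 gf 0.0 F [0.4 0.6 0.4]
-> [557.1 212.4 137.  -91.7] 17 rows: 16 x dx -0.0 dy -0.47 dz -0.0 wz -0.0 | 1 x dx -0.0 dy -0.44 dz -0.0 wz -0.0
```

Emit:
step_arm([
  {"dx": 0.2,"dy": -0.94,"dz": 0.03,"wx": 0,"wy": 0,"wz": 0.63},
  {"dx": 0.2,"dy": -0.94,"dz": 0.03,"wx": 0,"wy": 0,"wz": 0.63},
  {"dx": 0.2,"dy": -0.94,"dz": 0.03,"wx": 0,"wy": 0,"wz": 0.63},
  {"dx": 0.2,"dy": -0.94,"dz": 0.03,"wx": 0,"wy": 0,"wz": 0.63},
  {"dx": 0.2,"dy": -0.94,"dz": 0.03,"wx": 0,"wy": 0,"wz": 0.63},
], fingers=44)

```text
time_s: 55.35
eef_pos: [545.3, -33.8, 208.1]
ee_rot: [-0.0, 0.999, 0.048, -0.001]
force: [0.7, -0.2, -0.2]
grip_width: 0.515
grip_force: 0.0
```

Emit:
step_arm([
  {"dx": 0.2,"dy": -0.94,"dz": 0.03,"wx": 0,"wy": 0,"wz": 0.63},
  {"dx": 0.16,"dy": -0.97,"dz": 0.02,"wx": 0,"wy": 0,"wz": 0.6},
  {"dx": 0,"dy": 0,"dz": 0,"wx": 0,"wy": 0,"wz": 0},
  {"dx": 0,"dy": 0,"dz": 0,"wx": 0,"wy": 0,"wz": 0},
  {"dx": 0,"dy": 0,"dz": 0,"wx": 0,"wy": 0,"wz": 0},
])

```text
time_s: 55.85
eef_pos: [551.5, 12.7, 207.4]
ee_rot: [0.0, 1.0, -0.015, -0.0]
force: [-0.5, -0.6, -0.9]
grip_width: 0.516
grip_force: 0.0
```

```bash
python3 - <<'E'
from h import *
plan((551.2,13.5,137,-91.7,15))
c=cap('side')
for d in eyes.landmark_of('side','manipulator')[:1]: print(round(d['p'],2),world(c,d['point']).round(1))
t=cap('top')
for d in eyes.landmark_of('top','manipulator')[:1]: print(round(d['p'],2),world(t,d['point']).round(1))
f=[x['frame'][y:y+100,u:u+100] for x,u,y in((c,290,240),(t,340,180))]
cv2.imwrite('pics/m4.png',cv2.resize(np.hstack(f),None,fx=4,fy=4,interpolation=cv2.INTER_CUBIC))
E
```

```text
t 55.85 at [551.5  12.7 207.4 -91.7] tilt [-0.0008 -0.0001] w 44.1 gf 0.0 F [-0.5 -0.6 -0.9]
-> [551.2  13.5 137.  -91.7] 5 rows: 4 x dx -0.0 dy -0.01 dz 0.56 wz 0.0 | 1 x dx -0.01 dy 0.01 dz 0.57 wz 0.0
0.94 [ 557.7 -156.4   49.9]
0.9 [ 554.8 -154.5   54.6]
```

View pics/m4.png

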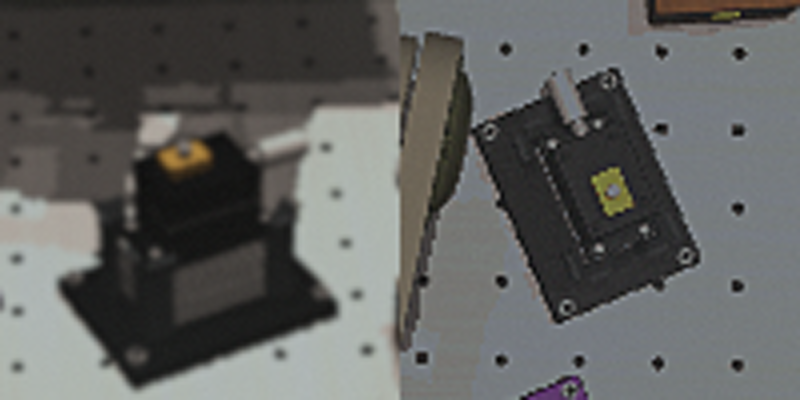

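The manipulator stands square on the stack inside the angles: side (195,200), top (600,190). Landmarks put it at (555,-154.5,~52). Now I close the drawer.

Emit:
step_arm([
  {"dx": 0,"dy": 0,"dz": 0.56,"wx": 0,"wy": 0,"wz": 0},
  {"dx": 0,"dy": 0,"dz": 0.56,"wx": 0,"wy": 0,"wz": 0},
  {"dx": 0,"dy": 0,"dz": 0.56,"wx": 0,"wy": 0,"wz": 0},
  {"dx": 0,"dy": 0,"dz": 0.56,"wx": 0,"wy": 0,"wz": 0},
  {"dx": 0,"dy": 0,"dz": 0.56,"wx": 0,"wy": 0,"wz": 0},
])

```text
time_s: 56.55
eef_pos: [551.6, 13.0, 137.3]
ee_rot: [0.0, 1.0, -0.015, 0.0]
force: [0.8, 0.1, 0.3]
grip_width: 0.515
grip_force: 0.0
```

Emit:
step_arm([
  {"dx": 0,"dy": 0,"dz": 0,"wx": 0,"wy": 0,"wz": 0},
  {"dx": 0,"dy": 0,"dz": 0,"wx": 0,"wy": 0,"wz": 0},
  {"dx": 0,"dy": 0,"dz": 0,"wx": 0,"wy": 0,"wz": 0},
  {"dx": 0,"dy": 0,"dz": 0,"wx": 0,"wy": 0,"wz": 0},
], fingers=0)

```text
time_s: 56.95
eef_pos: [551.9, 13.8, 138.5]
ee_rot: [-0.0, 1.0, -0.015, 0.001]
force: [0.4, 5.5, 0.7]
grip_width: 0.117
grip_force: 29.5
```

Emit:
step_arm([
  {"dx": 0,"dy": -0.3,"dz": 0,"wx": 0,"wy": 0,"wz": 0},
  {"dx": 0,"dy": -0.45,"dz": 0,"wx": 0,"wy": 0,"wz": 0},
  {"dx": 0,"dy": -0.45,"dz": 0,"wx": 0,"wy": 0,"wz": 0},
  {"dx": 0,"dy": -0.45,"dz": 0,"wx": 0,"wy": 0,"wz": 0},
  {"dx": 0,"dy": -0.45,"dz": 0,"wx": 0,"wy": 0,"wz": 0},
])

```text
time_s: 57.45
eef_pos: [553.5, 67.1, 138.4]
ee_rot: [0.0, 1.0, -0.014, 0.001]
force: [-0.9, -2.8, 5.9]
grip_width: 0.118
grip_force: 30.1
```

Emit:
step_arm([
  {"dx": 0,"dy": -0.45,"dz": 0,"wx": 0,"wy": 0,"wz": 0},
  {"dx": 0,"dy": -0.45,"dz": 0,"wx": 0,"wy": 0,"wz": 0},
  {"dx": 0,"dy": -0.45,"dz": 0,"wx": 0,"wy": 0,"wz": 0},
  {"dx": 0,"dy": -0.45,"dz": 0,"wx": 0,"wy": 0,"wz": 0},
  {"dx": 0,"dy": -0.45,"dz": 0,"wx": 0,"wy": 0,"wz": 0},
])

```text
time_s: 57.95
eef_pos: [555.1, 123.4, 138.5]
ee_rot: [0.0, 1.0, -0.014, 0.001]
force: [0.5, -1.2, 4.9]
grip_width: 0.116
grip_force: 30.0
```

Emit:
step_arm([
  {"dx": 0,"dy": -0.45,"dz": 0,"wx": 0,"wy": 0,"wz": 0},
  {"dx": 0,"dy": -0.45,"dz": 0,"wx": 0,"wy": 0,"wz": 0},
  {"dx": 0,"dy": -0.45,"dz": 0,"wx": 0,"wy": 0,"wz": 0},
  {"dx": 0,"dy": -0.45,"dz": 0,"wx": 0,"wy": 0,"wz": 0},
  {"dx": 0,"dy": -0.45,"dz": 0,"wx": 0,"wy": 0,"wz": 0},
])

```text
time_s: 58.45
eef_pos: [556.8, 179.6, 138.5]
ee_rot: [0.0, 1.0, -0.014, 0.001]
force: [1.9, -1.4, 6.1]
grip_width: 0.112
grip_force: 30.0
```

Emit:
step_arm([
  {"dx": 0,"dy": -0.4,"dz": 0,"wx": 0,"wy": 0,"wz": 0},
  {"dx": 0,"dy": -0.35,"dz": 0,"wx": 0,"wy": 0,"wz": 0},
  {"dx": 0,"dy": -0.25,"dz": 0,"wx": 0,"wy": 0,"wz": 0},
  {"dx": 0,"dy": 0,"dz": 0,"wx": 0,"wy": 0,"wz": 0},
  {"dx": 0,"dy": 0,"dz": 0,"wx": 0,"wy": 0,"wz": 0},
])

```text
time_s: 58.95
eef_pos: [557.5, 204.4, 138.5]
ee_rot: [-0.0, 1.0, -0.014, 0.001]
force: [1.7, 0.9, 5.9]
grip_width: 0.112
grip_force: 30.1
```

Shut was y≈213.9, so about 9.5 mm remain.

Emit:
step_arm([
  {"dx": 0,"dy": -0.2,"dz": 0,"wx": 0,"wy": 0,"wz": 0},
  {"dx": 0,"dy": -0.14,"dz": 0,"wx": 0,"wy": 0,"wz": 0},
  {"dx": 0,"dy": -0.06,"dz": 0,"wx": 0,"wy": 0,"wz": 0},
  {"dx": 0,"dy": 0,"dz": 0,"wx": 0,"wy": 0,"wz": 0},
  {"dx": 0,"dy": 0,"dz": 0,"wx": 0,"wy": 0,"wz": 0},
])

```text
time_s: 59.45
eef_pos: [557.8, 213.8, 138.4]
ee_rot: [-0.0, 1.0, -0.014, 0.001]
force: [0.9, -0.7, 6.2]
grip_width: 0.114
grip_force: 30.2
```

Emit:
step_arm([
  {"dx": 0,"dy": 0,"dz": 0,"wx": 0,"wy": 0,"wz": 0},
  {"dx": 0,"dy": 0,"dz": 0,"wx": 0,"wy": 0,"wz": 0},
  {"dx": 0,"dy": 0,"dz": -0.5,"wx": 0,"wy": 0,"wz": 0},
  {"dx": 0,"dy": 0,"dz": -1,"wx": 0,"wy": 0,"wz": 0},
  {"dx": 0,"dy": 0,"dz": -1,"wx": 0,"wy": 0,"wz": 0},
], fingers=44)

```text
time_s: 59.95
eef_pos: [557.2, 213.4, 201.5]
ee_rot: [0.0, 1.0, -0.015, -0.0]
force: [-0.0, -0.6, -0.6]
grip_width: 0.515
grip_force: 0.0
```

Emit:
step_arm([
  {"dx": 0,"dy": 1,"dz": -1,"wx": 0,"wy": 0,"wz": 0},
  {"dx": -1,"dy": 1,"dz": -1,"wx": 0,"wy": 0,"wz": 0},
  {"dx": -1,"dy": 1,"dz": 0,"wx": 0,"wy": 0,"wz": 0},
  {"dx": -1,"dy": 1,"dz": 0,"wx": 0,"wy": 0,"wz": 0},
  {"dx": -1,"dy": 0,"dz": 0,"wx": 0,"wy": 0,"wz": 0},
])

```text
time_s: 60.45
eef_pos: [453.5, 114.5, 251.1]
ee_rot: [0.0, 1.0, -0.016, 0.0]
force: [0.2, 0.6, 0.3]
grip_width: 0.513
grip_force: 0.0
```

```bash
python3 - <<'E'
from h import *
plan()
C={n:cap(n) for n in('side','top')}
for n in C:
  for l in ['drawer_handle','manipulator','pillar_post','power_head','meter','optics_case','cleaner','hex_driver']:
    for d in eyes.landmark_of(n,l)[:1]: print(n,l,round(d['p'],2),world(C[n],d['point']).round(1))
f=C['top']['frame'][120:310,80:460]
cv2.imwrite('pics/end.png',cv2.resize(f,None,fx=2,fy=2,interpolation=cv2.INTER_CUBIC))
E
```

```text
t 60.45 at [453.5 114.5 251.1 -91.8] tilt [ 0.0007 -0.0004] w 43.8 gf 0.0 F [0.2 0.6 0.3]
side drawer_handle 0.92 [556.  214.7 128.6]
side manipulator 0.64 [ 558.2 -156.9   51.9]
side pillar_post 0.76 [717.5 -40.   -6.2]
side power_head 0.51 [465.5 460.7 147.5]
side meter 0.64 [637.7 460.1 151.2]
side optics_case 0.96 [ 732.7 -230.2    1.3]
side cleaner 0.62 [ 6.607e+02 -3.908e+02 -6.000e-01]
side hex_driver 0.67 [ 521.7 -510.9    2.3]
top drawer_handle 0.88 [554.7 212.7 131.8]
top manipulator 0.89 [ 558.3 -153.9   52.5]
top pillar_post 0.96 [720.1 -42.9   1.1]
top power_head 0.58 [460.8 458.6 150.3]
top meter 0.7 [641.3 453.7 148.1]
top optics_case 0.56 [ 731.1 -230.5    4.3]
top cleaner 0.69 [ 666.7 -395.3    1.6]
top hex_driver 0.85 [ 517.6 -511.2    1.3]
```

View pics/end.png

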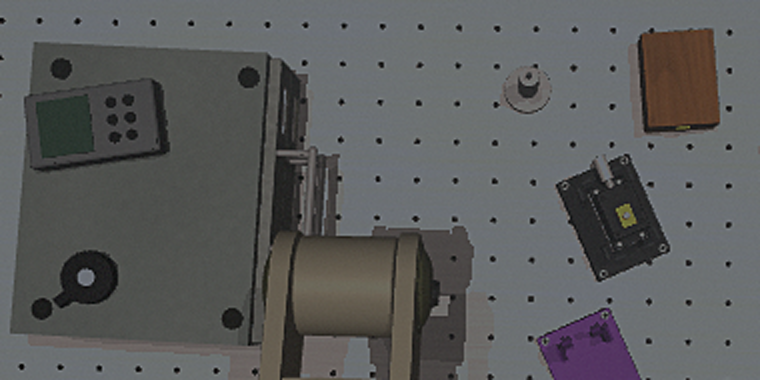

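The picture shows the drawer front flush with the cabinet (handle at (312,200)), the manipulator in the black nest at (612,215), everything else in place, and the arm clear. I hand the job in.

```bash
python3 -c "
from rig import finish_job
print(finish_job())"
```

```text
the job is handed in; nothing more can be done
None
```

The job is handed in at about 60 s of robot time: the base block, all three riser plates found and the micromanipulator are stacked in the black nest, the drawer is shut to within about 1 mm by the gripper's position, and nothing else on the bench or cabinet has moved beyond measuring error; the hand-in returned no verdict, and I did not check the bracket and lens tube again after closing.

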